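# Hang the vials in the slotted warmer and ease its flap shut

## Task

Swing the warmer's clear flap up and over until it rests open, then take every stoppered vial from the green rack and slide it in through the front of a slot of the warmer's deck, body under the deck, neck in the slot and flange over the keeper ridge, until it hangs by its flange upright behind the ridge, fully home at the slot's closed end, one vial to a slot (any slot). When all hang there, bring the flap back down and ease it fully shut, never letting it slam, and then press the start button behind the flap fully down and let it go. Leave the other things on the bench where they are.

Things in the scene. Friction and masses are not known exactly. Their poses are not given: they have to be found in the camera images.
- warmer: fixed vial warmer, 195 x 275 mm. Origin on the table under the middle of the row of home points; x to its back, z up. Steel deck 5 mm thick, top 100 mm up, four slots 60 mm apart, open at the front edge (x -50 mm). A keeper ridge 8 mm high on the deck, x -26 to -20 mm, holds hung vials in. Free space under the deck to 12 mm up, x -50 to 30 mm. Hinge posts 157 mm high, x 85, y +-132 mm.
- start (a joint): travel of the start button, m: 0 = up, 0.006 = fully down; it springs back. Fully down takes 5 N.
- start_top (a point): middle of the top of the round start button (28 mm diameter, pressed straight down) on the deck behind the hinge line, 122 mm behind the row of home points; the open flap leans over it.
- flap (a joint): angle of the clear flap, rad: 0 = shut, level, 155 mm up, over the deck and the vials' knobs; grows as its front is lifted up and over to the warmer's back; stop at 2.0. Its weight (300 g) and a light spring (0.02 N m/rad) slam it shut if let go below about 1.75; farther back it falls onto its open stop and stays. About 2 N at the bar.
- flap_bar (a point): middle of the flap's round steel handle bar, 12 mm diameter, 80 mm free between its two arms, parallel to the hinge, in the flap's plane, 160 mm from the hinge line; 35 mm of open space between it and the flap's front edge. Turns with the flap.
- flap_hinge_pt (a point): middle of the flap's hinge line, fixed, 155 mm above the table, 85 mm behind the row of home points. The hinge runs along its y; x points to the warmer's back. At flap angle q the bar is at x = -160 cos q, z = +160 sin q mm from it.
- rack: green plastic vial rack, loose on the table (800 g), 170 x 160 mm, 42 mm high; origin at the centre of its underside. Four square pockets 43 mm wide, 30 mm deep, at x +-45, y +-42 mm, in which the vials stand (foot 12 mm above the table).
- slot0_home (a point): home point of a slot: where the axis of a fully home vial stands (neck at the closed end), level with the deck's top, 100 mm above the table. x points along the slot from its open mouth, 50 mm away in -x. Slot 20 mm wide. A hanging vial's 55 mm point is 14 mm below this; to slide in over the ridge it must be carried 8 to 19 mm higher than it hangs, then lowered.
- slot1_home (a point): home point of a slot: where the axis of a fully home vial stands (neck at the closed end), level with the deck's top, 100 mm above the table. x points along the slot from its open mouth, 50 mm away in -x. Slot 20 mm wide. A hanging vial's 55 mm point is 14 mm below this; to slide in over the ridge it must be carried 8 to 19 mm higher than it hangs, then lowered.
- slot2_home (a point): home point of a slot: where the axis of a fully home vial stands (neck at the closed end), level with the deck's top, 100 mm above the table. x points along the slot from its open mouth, 50 mm away in -x. Slot 20 mm wide. A hanging vial's 55 mm point is 14 mm below this; to slide in over the ridge it must be carried 8 to 19 mm higher than it hangs, then lowered.
- slot3_home (a point): home point of a slot: where the axis of a fully home vial stands (neck at the closed end), level with the deck's top, 100 mm above the table. x points along the slot from its open mouth, 50 mm away in -x. Slot 20 mm wide. A hanging vial's 55 mm point is 14 mm below this; to slide in over the ridge it must be carried 8 to 19 mm higher than it hangs, then lowered.
- vial0_mid (a point): stoppered vial, loose, 110 mm tall, 90 g; 3 or all 4 of the vials are present, absent ones read None. From its foot up: amber body 36 mm diameter to 45 mm; neck 11 mm diameter to 69 mm; stopper flange 32 mm diameter to 74 mm; stopper knob 18 mm diameter from 74 to 110 mm, where to grip it. This point: on its axis 55 mm above the foot; z up the axis.
- vial1_mid (a point): stoppered vial, loose, 110 mm tall, 90 g; 3 or all 4 of the vials are present, absent ones read None. From its foot up: amber body 36 mm diameter to 45 mm; neck 11 mm diameter to 69 mm; stopper flange 32 mm diameter to 74 mm; stopper knob 18 mm diameter from 74 to 110 mm, where to grip it. This point: on its axis 55 mm above the foot; z up the axis.
- vial2_mid (a point): stoppered vial, loose, 110 mm tall, 90 g; 3 or all 4 of the vials are present, absent ones read None. From its foot up: amber body 36 mm diameter to 45 mm; neck 11 mm diameter to 69 mm; stopper flange 32 mm diameter to 74 mm; stopper knob 18 mm diameter from 74 to 110 mm, where to grip it. This point: on its axis 55 mm above the foot; z up the axis.
- vial3_mid (a point): stoppered vial, loose, 110 mm tall, 90 g; 3 or all 4 of the vials are present, absent ones read None. From its foot up: amber body 36 mm diameter to 45 mm; neck 11 mm diameter to 69 mm; stopper flange 32 mm diameter to 74 mm; stopper knob 18 mm diameter from 74 to 110 mm, where to grip it. This point: on its axis 55 mm above the foot; z up the axis.
- beaker: bystander: glass beaker 80 mm wide, 95 mm high; origin at the centre of its underside. To be left alone.
- media_bottle: bystander: media bottle with a blue cap, 64 mm wide, 120 mm high; origin at the centre of its underside. To be left alone.
- flask: bystander: conical glass flask 68 mm wide, 93 mm high; origin at the centre of its underside. To be left alone.
- tip_box: bystander: pipette tip box 87 x 122 x 65 mm; origin at the centre of its underside. To be left alone.
- marker: bystander: pen lying on the table, about 135 mm long, 12 mm thick; origin at the centre of its underside. To be left alone.
- dish: bystander: shallow glass dish 90 mm wide, 16 mm high; origin at the centre of its underside. To be left alone.
There are look-alikes about, which are no part of the job. What is shaped like the part that bears vial1_mid but pink or turquoise is not meant.

How it is judged:
On the way, in this order (a step that is already met when the one before it is completed fails the run):
1. the flap rests open (beyond 1.75 rad) without being touched (value of joint flap above 1.75 rad and contact force between the fingers and warmer below 0.1 N), for 0.2 s.
2. every vial present hangs home in a slot while the flap is still open (((horizontal distance between vial0_mid and slot0_home below 0.012 m and z of vial0_mid in the frame of slot0_home between -0.019 and -0.009 m and angle between vial0_mid's own z axis and vertical below 0.15 rad) or (horizontal distance between vial0_mid and slot1_home below 0.012 m and z of vial0_mid in the frame of slot1_home between -0.019 and -0.009 m and angle between vial0_mid's own z axis and vertical below 0.15 rad) or (horizontal distance between vial0_mid and slot2_home below 0.012 m and z of vial0_mid in the frame of slot2_home between -0.019 and -0.009 m and angle between vial0_mid's own z axis and vertical below 0.15 rad) or (horizontal distance between vial0_mid and slot3_home below 0.012 m and z of vial0_mid in the frame of slot3_home between -0.019 and -0.009 m and angle between vial0_mid's own z axis and vertical below 0.15 rad)) and ((horizontal distance between vial1_mid and slot0_home below 0.012 m and z of vial1_mid in the frame of slot0_home between -0.019 and -0.009 m and angle between vial1_mid's own z axis and vertical below 0.15 rad) or (horizontal distance between vial1_mid and slot1_home below 0.012 m and z of vial1_mid in the frame of slot1_home between -0.019 and -0.009 m and angle between vial1_mid's own z axis and vertical below 0.15 rad) or (horizontal distance between vial1_mid and slot2_home below 0.012 m and z of vial1_mid in the frame of slot2_home between -0.019 and -0.009 m and angle between vial1_mid's own z axis and vertical below 0.15 rad) or (horizontal distance between vial1_mid and slot3_home below 0.012 m and z of vial1_mid in the frame of slot3_home between -0.019 and -0.009 m and angle between vial1_mid's own z axis and vertical below 0.15 rad)) and ((horizontal distance between vial2_mid and slot0_home below 0.012 m and z of vial2_mid in the frame of slot0_home between -0.019 and -0.009 m and angle between vial2_mid's own z axis and vertical below 0.15 rad) or (horizontal distance between vial2_mid and slot1_home below 0.012 m and z of vial2_mid in the frame of slot1_home between -0.019 and -0.009 m and angle between vial2_mid's own z axis and vertical below 0.15 rad) or (horizontal distance between vial2_mid and slot2_home below 0.012 m and z of vial2_mid in the frame of slot2_home between -0.019 and -0.009 m and angle between vial2_mid's own z axis and vertical below 0.15 rad) or (horizontal distance between vial2_mid and slot3_home below 0.012 m and z of vial2_mid in the frame of slot3_home between -0.019 and -0.009 m and angle between vial2_mid's own z axis and vertical below 0.15 rad)) and ((horizontal distance between vial3_mid and slot0_home below 0.012 m and z of vial3_mid in the frame of slot0_home between -0.019 and -0.009 m and angle between vial3_mid's own z axis and vertical below 0.15 rad) or (horizontal distance between vial3_mid and slot1_home below 0.012 m and z of vial3_mid in the frame of slot1_home between -0.019 and -0.009 m and angle between vial3_mid's own z axis and vertical below 0.15 rad) or (horizontal distance between vial3_mid and slot2_home below 0.012 m and z of vial3_mid in the frame of slot2_home between -0.019 and -0.009 m and angle between vial3_mid's own z axis and vertical below 0.15 rad) or (horizontal distance between vial3_mid and slot3_home below 0.012 m and z of vial3_mid in the frame of slot3_home between -0.019 and -0.009 m and angle between vial3_mid's own z axis and vertical below 0.15 rad)) and value of joint flap above 1.5 rad), for 0.2 s.
3. the flap is shut (value of joint flap below 0.05 rad), for 0.2 s.
4. the start button is pressed down (beyond 4.5 mm of its 6 mm) with the vials home and the flap shut (((horizontal distance between vial0_mid and slot0_home below 0.012 m and z of vial0_mid in the frame of slot0_home between -0.019 and -0.009 m and angle between vial0_mid's own z axis and vertical below 0.15 rad) or (horizontal distance between vial0_mid and slot1_home below 0.012 m and z of vial0_mid in the frame of slot1_home between -0.019 and -0.009 m and angle between vial0_mid's own z axis and vertical below 0.15 rad) or (horizontal distance between vial0_mid and slot2_home below 0.012 m and z of vial0_mid in the frame of slot2_home between -0.019 and -0.009 m and angle between vial0_mid's own z axis and vertical below 0.15 rad) or (horizontal distance between vial0_mid and slot3_home below 0.012 m and z of vial0_mid in the frame of slot3_home between -0.019 and -0.009 m and angle between vial0_mid's own z axis and vertical below 0.15 rad)) and ((horizontal distance between vial1_mid and slot0_home below 0.012 m and z of vial1_mid in the frame of slot0_home between -0.019 and -0.009 m and angle between vial1_mid's own z axis and vertical below 0.15 rad) or (horizontal distance between vial1_mid and slot1_home below 0.012 m and z of vial1_mid in the frame of slot1_home between -0.019 and -0.009 m and angle between vial1_mid's own z axis and vertical below 0.15 rad) or (horizontal distance between vial1_mid and slot2_home below 0.012 m and z of vial1_mid in the frame of slot2_home between -0.019 and -0.009 m and angle between vial1_mid's own z axis and vertical below 0.15 rad) or (horizontal distance between vial1_mid and slot3_home below 0.012 m and z of vial1_mid in the frame of slot3_home between -0.019 and -0.009 m and angle between vial1_mid's own z axis and vertical below 0.15 rad)) and ((horizontal distance between vial2_mid and slot0_home below 0.012 m and z of vial2_mid in the frame of slot0_home between -0.019 and -0.009 m and angle between vial2_mid's own z axis and vertical below 0.15 rad) or (horizontal distance between vial2_mid and slot1_home below 0.012 m and z of vial2_mid in the frame of slot1_home between -0.019 and -0.009 m and angle between vial2_mid's own z axis and vertical below 0.15 rad) or (horizontal distance between vial2_mid and slot2_home below 0.012 m and z of vial2_mid in the frame of slot2_home between -0.019 and -0.009 m and angle between vial2_mid's own z axis and vertical below 0.15 rad) or (horizontal distance between vial2_mid and slot3_home below 0.012 m and z of vial2_mid in the frame of slot3_home between -0.019 and -0.009 m and angle between vial2_mid's own z axis and vertical below 0.15 rad)) and ((horizontal distance between vial3_mid and slot0_home below 0.012 m and z of vial3_mid in the frame of slot0_home between -0.019 and -0.009 m and angle between vial3_mid's own z axis and vertical below 0.15 rad) or (horizontal distance between vial3_mid and slot1_home below 0.012 m and z of vial3_mid in the frame of slot1_home between -0.019 and -0.009 m and angle between vial3_mid's own z axis and vertical below 0.15 rad) or (horizontal distance between vial3_mid and slot2_home below 0.012 m and z of vial3_mid in the frame of slot2_home between -0.019 and -0.009 m and angle between vial3_mid's own z axis and vertical below 0.15 rad) or (horizontal distance between vial3_mid and slot3_home below 0.012 m and z of vial3_mid in the frame of slot3_home between -0.019 and -0.009 m and angle between vial3_mid's own z axis and vertical below 0.15 rad)) and value of joint flap below 0.05 rad and value of joint start above 0.0045 m).
At the end, for the whole second after the job is handed in: Every vial present hangs in a slot of its own: its axis within 12 mm of the slot's home point, its 55 mm point 9 to 19 mm below the deck's top face (flange resting on the deck behind the ridge: 14 mm), tilted under 0.15 rad and at rest; the flap is shut (under 0.05 rad) (((horizontal distance between vial0_mid and slot0_home below 0.012 m and z of vial0_mid in the frame of slot0_home between -0.019 and -0.009 m and angle between vial0_mid's own z axis and vertical below 0.15 rad) or (horizontal distance between vial0_mid and slot1_home below 0.012 m and z of vial0_mid in the frame of slot1_home between -0.019 and -0.009 m and angle between vial0_mid's own z axis and vertical below 0.15 rad) or (horizontal distance between vial0_mid and slot2_home below 0.012 m and z of vial0_mid in the frame of slot2_home between -0.019 and -0.009 m and angle between vial0_mid's own z axis and vertical below 0.15 rad) or (horizontal distance between vial0_mid and slot3_home below 0.012 m and z of vial0_mid in the frame of slot3_home between -0.019 and -0.009 m and angle between vial0_mid's own z axis and vertical below 0.15 rad)) and ((horizontal distance between vial1_mid and slot0_home below 0.012 m and z of vial1_mid in the frame of slot0_home between -0.019 and -0.009 m and angle between vial1_mid's own z axis and vertical below 0.15 rad) or (horizontal distance between vial1_mid and slot1_home below 0.012 m and z of vial1_mid in the frame of slot1_home between -0.019 and -0.009 m and angle between vial1_mid's own z axis and vertical below 0.15 rad) or (horizontal distance between vial1_mid and slot2_home below 0.012 m and z of vial1_mid in the frame of slot2_home between -0.019 and -0.009 m and angle between vial1_mid's own z axis and vertical below 0.15 rad) or (horizontal distance between vial1_mid and slot3_home below 0.012 m and z of vial1_mid in the frame of slot3_home between -0.019 and -0.009 m and angle between vial1_mid's own z axis and vertical below 0.15 rad)) and ((horizontal distance between vial2_mid and slot0_home below 0.012 m and z of vial2_mid in the frame of slot0_home between -0.019 and -0.009 m and angle between vial2_mid's own z axis and vertical below 0.15 rad) or (horizontal distance between vial2_mid and slot1_home below 0.012 m and z of vial2_mid in the frame of slot1_home between -0.019 and -0.009 m and angle between vial2_mid's own z axis and vertical below 0.15 rad) or (horizontal distance between vial2_mid and slot2_home below 0.012 m and z of vial2_mid in the frame of slot2_home between -0.019 and -0.009 m and angle between vial2_mid's own z axis and vertical below 0.15 rad) or (horizontal distance between vial2_mid and slot3_home below 0.012 m and z of vial2_mid in the frame of slot3_home between -0.019 and -0.009 m and angle between vial2_mid's own z axis and vertical below 0.15 rad)) and ((horizontal distance between vial3_mid and slot0_home below 0.012 m and z of vial3_mid in the frame of slot0_home between -0.019 and -0.009 m and angle between vial3_mid's own z axis and vertical below 0.15 rad) or (horizontal distance between vial3_mid and slot1_home below 0.012 m and z of vial3_mid in the frame of slot1_home between -0.019 and -0.009 m and angle between vial3_mid's own z axis and vertical below 0.15 rad) or (horizontal distance between vial3_mid and slot2_home below 0.012 m and z of vial3_mid in the frame of slot2_home between -0.019 and -0.009 m and angle between vial3_mid's own z axis and vertical below 0.15 rad) or (horizontal distance between vial3_mid and slot3_home below 0.012 m and z of vial3_mid in the frame of slot3_home between -0.019 and -0.009 m and angle between vial3_mid's own z axis and vertical below 0.15 rad)) and value of joint flap below 0.05 rad and linear speed of each of vial0, vial1, vial2, vial3 below 0.03 m/s); the robot touches nothing.
It fails at once if the flap moves towards shut faster than 2.5 rad/s while below 1.7 rad (let slam) (velocity of joint flap below -2.5 rad/s and value of joint flap below 1.7 rad).
It fails at once if a bystander is moved by more than 30 mm (distance of any of beaker, media_bottle, flask, tip_box, marker, dish from where it was at the start of the episode above 0.03 m).
Of vial0, vial1, vial2, vial3 only 3 to 4 are there at a start; the rules pass over those that are not, and their reading is None.
At some moment in a run one of rack may be knocked a few centimetres aside while the robot is not near it.
It also fails if it takes over 208 s, if anything falls off the work surface, if the arm or the gripper's body presses on something with over 40 N, if the wrist force passes 120 N, or if a joint passes its speed limit or range.

## Robot

A 6-joint arm with a two-finger parallel gripper is mounted at the origin on the work surface. World frame = base frame: x ahead of the robot, y to its left, z up, the work surface at z = 0. Lengths are in m, angles in rad, forces in N, time in s.
With the tool pointing down it reaches from about 0.3 to 0.875 m from the base axis. Payload 6.4 kg.
Tool frame: the origin (TCP) lies on the mounting face of the last link; the fingertips stand 173 mm ahead of it and the grasp point (between the pads) lies 155 mm ahead of it (ctrl.tip_reach is the distance from the TCP to the fingertips, in m); z points along the fingers, y is the line along which they close (so a half turn about z gives the same grasp; the last joint's range is limited). The gripper opens to 85 mm and grips with 20 to 120 N. Pads are 22 mm wide; open, the fingers measure 114 mm over their backs; the gripper's body (76 mm by 85 mm) begins 54 mm behind the grasp point. The pads swing forward as they close: fully open they stand 13 mm farther back than shut.
Start: joints at [1.095, 0.181, 1.607, -0, 1.354, -0.206], TCP at [0.153, 0.554, 0.405] pointing down, gripper open.
Joint ranges: [-2.99, 2.99], [-0.89, 2.07], [0.3, 2.58], [-1.14, 4.28], [0, 2.63], [-3.12, 3.12]. Speed limits (rad/s): [2.57, 2.57, 3.01, 3.14, 3.14, 3.14].

## Interface

Orientations are given as a unit quaternion [w, x, y, z].
In Python, from bench import ctrl gives the robot as it stands.
- The arm moves only by the shell command python3 -m pendant 'ROWS'. ROWS is JSON, a list that holds one entry, the list of rows, each a list of 7 numbers: the opening, from 0 (shut) to 1 (fully open), then the shift along the tool's x, y, z in mm, then the turn, a rotation vector about the tool's x, y, z in rad. A call has 1 to 5 rows; each row is the pose to reach, as a shift and turn from the pose commanded when the call began, along the tool's axes at that moment; what a row does not reach only later rows make up. A row lasts 1/12 s, in which the tool goes at most 41.7 mm and 7.16 degrees, less where a joint would pass 70% of its speed; a pose out of reach is approached as far as the arm can. A call with a gripper value outside its range is refused whole. The fingers move at their own pace and stop on an object; the grip force is fixed at half the most. Time passes only in rows, so rows that repeat a pose let the fingers close. It gives the time, the measured TCP pose, the force, the opening and the grip force at its end, in the units of the state.
- ctrl.get_obs(): the state, without advancing time (a new reading comes with each control period).
- ctrl.camera(name): name is "scene" or "top" or "wrist"; returns the picture (384x512x3 uint8, red, green, blue); there is no depth.
- ctrl.camera_params(name): a dict with "mtx" (3x3 intrinsics, pixels), "world_from_camera" (4x4, takes a point from camera to world coordinates); the wrist camera has in their place "tool_from_camera" (4x4, takes a point from camera to tool coordinates, whose origin is the TCP and whose axes are the flange's). Camera axes: x right, y down, z forward; pixel columns grow to the right and rows downward; lengths in m; the calibration is good to about 2 mm. A picture is of the moment at which its call begins: read the wrist's pose just before it. camera_params takes no time and is no camera call.
- ctrl.hand_in(): hands the job in; it is judged then, once.
Trained networks look in the newest picture that a camera, given by its name, has taken for a name from the list of things; names that differ only in an ending like _2 or _b are one class to them, and where a whole thing is asked for, a point or a joint stands for the part that bears it (a point fixed in the world has none). Each returns a list of dicts, best first, with "confidence" (0 to 1); they miss things now and then, are a little off and sometimes report something else, mostly with a low value. They report only what shows in the picture. A call takes as long as a camera call. They do not tell look-alikes from the thing itself.
- ctrl.boxes_of(camera, name): "point" ([column, row] as shares, 0 to 1, of the picture: columns of its width, rows of its height, amid what is visible of it).
The state is a dict: "time_s": time; "q": joint angles; "dq": joint speeds; "joint_efforts": joint torques, N m; "eef_pos": TCP position; "eef_rot": TCP orientation; "wrist_force": force on the tool from outside, world axes, zero at the start; "torque": the same for the moment, N m; "opening": opening from 0.0 (shut) to 1.0 (fully open); "grasp_force": force on a finger pad.
Only numpy, scipy, OpenCV 4.12 (cv2) and the standard library are available. Lean on these libraries where they do the work, as an engineer would, in place of code of your own. Each camera call takes 0.05 s, during which the arm holds its last target. There are 200 camera calls.

## Working session

There is one attempt and no reset: what is moved stays moved. The work goes in short steps, Python scripts to look and compute and a shell command to move; the robot and the scene stay as the last step left them, time stands still between calls to the robot, and variables do not carry over. Pictures are saved under pics/ and viewed, at most 14 in all, crops included, and the job is handed in when it is done.

```bash
ls; mkdir -p pics; cat > h.py <<'E'
import numpy as np, cv2
from bench import ctrl
from scipy.spatial.transform import Rotation as R
def snap(c,fn=None):
    im=ctrl.camera(c)
    if fn: cv2.imwrite('pics/'+fn,im[:,:,::-1])
    return im
def tool():
    o=ctrl.get_obs();T=np.eye(4);w,x,y,z=o['eef_rot'];T[:3,:3]=R.from_quat([x,y,z,w]).as_matrix();T[:3,3]=o['eef_pos'];return T
def cam(c):
    p=ctrl.camera_params(c);K=np.array(p['mtx'])
    W=np.array(p['world_from_camera']) if 'world_from_camera' in p else tool()@np.array(p['tool_from_camera'])
    return K,W
def ray(c,uv):
    K,W=cam(c);d=W[:3,:3]@np.linalg.solve(K,[uv[0],uv[1],1]);return W[:3,3],d
def onz(c,uv,z):
    o,d=ray(c,uv);return o+d*(z-o[2])/d[2]
def proj(c,P):
    K,W=cam(c);p=np.linalg.inv(W)@np.append(P,1);q=K@p[:3];return q[:2]/q[2]
def tri(obs):
    A=np.zeros((3,3));b=np.zeros(3)
    for c,uv in obs:
        o,d=ray(c,uv);d=d/np.linalg.norm(d);M=np.eye(3)-np.outer(d,d);A+=M;b+=M@o
    return np.linalg.solve(A,b)
def find(c,n):
    return [(round(r['confidence'],2),round(r['point'][0]*512,1),round(r['point'][1]*384,1)) for r in ctrl.boxes_of(c,n)]
E
python3 - <<'E'
from h import *
for c in ['scene','top']:
    snap(c,c+'0.png')
    print(c,cam(c)[1][:3,3].round(3))
    for n in ['warmer','start_top','flap_bar','rack','vial0_mid','slot0_home','flap_hinge_pt']:
        try: print(c,n,find(c,n))
        except Exception as e: print(n,e)
print(ctrl.get_obs()['time_s'],tool().round(3))
E
```

```text
pics
scene [0.995 0.814 1.287]
scene warmer [(0.76, 238.7, 168.4)]
scene start_top [(0.4, 219.4, 165.1)]
scene flap_bar [(0.6, 246.7, 147.3)]
scene rack [(0.88, 302.6, 242.0)]
scene vial0_mid [(0.67, 287.1, 222.9)]
scene slot0_home [(0.64, 241.4, 164.5)]
scene flap_hinge_pt [(0.86, 240.9, 168.4), (0.33, 244.9, 270.9)]
top [0.293 0.013 1.516]
top warmer [(0.93, 287.6, 185.0)]
top start_top [(0.49, 286.3, 161.7)]
top flap_bar [(0.62, 290.3, 186.5), (0.28, 195.9, 216.5)]
top rack [(0.76, 194.9, 203.8), (0.3, 285.3, 186.6)]
top vial0_mid [(0.49, 247.6, 245.2), (0.44, 288.7, 188.6)]
top slot0_home [(0.71, 284.7, 188.7)]
top flap_hinge_pt [(0.76, 284.0, 188.0), (0.71, 217.4, 139.0)]
0.8 [[-0.964  0.267  0.     0.153]
 [ 0.267  0.964  0.     0.554]
 [ 0.     0.    -1.     0.405]
 [ 0.     0.     0.     1.   ]]
```

View pics/scene0.png

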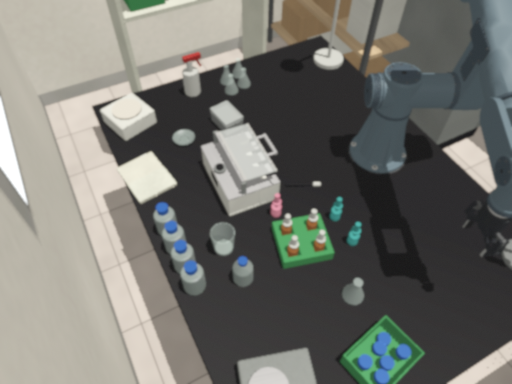

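View pics/top0.png

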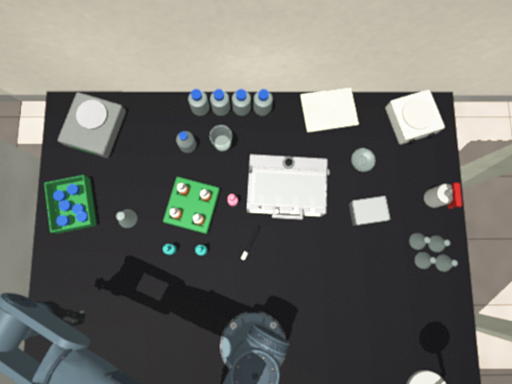

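Scene/top show the green rack with 4 vials (top: (182,188),(205,195),(176,213),(198,219)), pink/turquoise decoys outside it. The warmer is at top (287,185), its bar at about (288,214) and the black button at about (288,161).

```bash
python3 - <<'E'
from h import *
print(cam('top')[0][0,0],cam('scene')[0][0,0])
for n,uv,z in [('bar',(288,214),.155),('start',(288,161),.105),('rack',(192,205),.042)]+[('v',p,.122) for p in [(182,188),(205,195),(176,213),(198,219)]]+[('wFL',(247,214),.1),('wFR',(328,217),.1),('marker',(243,256),.01)]:
    print(n,onz('top',uv,z).round(3))
print('bar tri',tri([('top',(288,214)),('scene',(269,143))]).round(3))
im=cv2.imread('pics/top0.png')
cv2.imwrite('pics/c0.png',cv2.resize(im[140:235,160:340],None,fx=4.4,fy=4.4,interpolation=cv2.INTER_CUBIC))
E
```

```text
408.84744134066653 431.6048027300216
bar [ 0.445 -0.117  0.155]
start [ 0.64  -0.126  0.105]
rack [0.492 0.22  0.042]
v [0.541 0.244 0.122]
v [0.516 0.165 0.122]
v [0.454 0.262 0.122]
v [0.434 0.187 0.122]
wFL [0.452 0.02  0.1  ]
wFR [ 0.44  -0.262  0.1  ]
marker [0.309 0.036 0.01 ]
bar tri [ 0.444 -0.116  0.161]
```

View pics/c0.png

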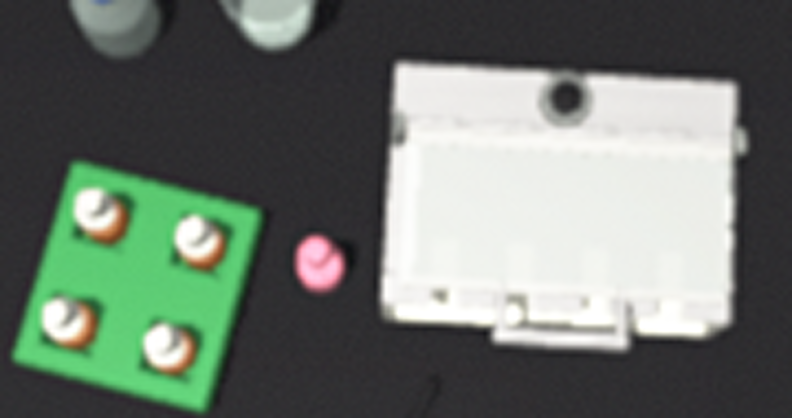

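```bash
python3 - <<'E'
from h import *
f=lambda u,v,z:onz('top',(160+u/4.4,140+v/4.4),z)
a=f(395,62,.1);b=f(738,82,.1);d=a-b;print('back edge',a.round(3),b.round(3),np.linalg.norm(d),'yaw of warmer x',np.arctan2(d[1],d[0])-np.pi/2)
B=f(562,341,.155);S=f(567,98,.106);d=S-B;print(B.round(4),S.round(4),np.linalg.norm(d[:2]),np.arctan2(d[1],d[0]))
l=f(498,338,.155);r=f(626,347,.155);d=l-r;print('bar',l.round(3),r.round(3),np.arctan2(d[1],d[0])-np.pi/2)
T=tool();print('yaw tool y',np.arctan2(T[1,1],T[0,1]))
E
```

```text
back edge [0.667 0.01  0.1  ] [ 0.65  -0.269  0.1  ] 0.2791085263008091 yaw of warmer x -0.06196685370002175
[ 0.4336 -0.1159  0.155 ] [ 0.6351 -0.1285  0.106 ] 0.20184403357811267 -0.06262686649624397
bar [ 0.436 -0.067  0.155] [ 0.429 -0.165  0.155] -0.07554540404218835
yaw tool y 1.3009780178259327
```

```bash
for i in 1 2 3; do python3 -m pendant '[[[0.4,-25,-31,0,0,0,0],[0.4,-50,-62,0,0,0,0],[0.4,-75,-93,0,0,0,0],[0.4,-100,-124,0,0,0,0],[0.4,-125,-155,0,0,0,0]]]' >/dev/null; done
python3 -m pendant '[[[0.4,-24,-31,0,0,0,0],[0.4,-48,-62,0,0,0,0],[0.4,-74,-100,0,0,0,0],[0.4,-74,-100,0,0,0,0.12],[0.4,-74,-100,0,0,0,0.24]]]'
for i in 1 2; do python3 -m pendant '[[[0.4,0,0,0,0,0,0.12],[0.4,0,0,0,0,0,0.24],[0.4,0,0,0,0,0,0.36],[0.4,0,0,0,0,0,0.48],[0.4,0,0,0,0,0,0.562]]]'; done
python3 - <<'E'
from h import *
snap('wrist','w1.png')
print(tool().round(4), ctrl.get_obs()['q'])
for n in ['flap_bar','warmer']: print(n,find('wrist',n))
print(proj('wrist',[.4336,-.1159,.155]))
E
```

```text
time_s: 2.47
eef_pos: [0.436, -0.1128, 0.4047]
eef_rot: [0.0, 0.257, 0.967, -0.0]
wrist_force: [-0.9, 0.3, -0.3]
opening: 0.4
grasp_force: 0.0
time_s: 2.88
eef_pos: [0.4354, -0.1101, 0.4048]
eef_rot: [0.0, 0.513, 0.858, 0.0]
wrist_force: [-0.8, -0.3, -0.6]
opening: 0.401
grasp_force: 0.0
time_s: 3.3
eef_pos: [0.4354, -0.11, 0.4048]
eef_rot: [0.0, 0.731, 0.682, 0.0]
wrist_force: [0.4, -0.4, 0.4]
opening: 0.399
grasp_force: 0.0
[[ 7.210e-02  9.974e-01  2.000e-04  4.354e-01]
 [ 9.974e-01 -7.210e-02 -1.000e-04 -1.100e-01]
 [-1.000e-04  3.000e-04 -1.000e+00  4.048e-01]
 [ 0.000e+00  0.000e+00  0.000e+00  1.000e+00]] [-5.12859134e-01 -1.11994698e-01  1.90864883e+00 -3.40138611e-06
  1.34465022e+00 -4.40725880e-01]
flap_bar [(0.96, 395.3, 151.3)]
warmer [(0.85, 397.8, 153.7), (0.67, 164.6, 45.0)]
[250.12858064 212.49476234]
```

View pics/w1.png

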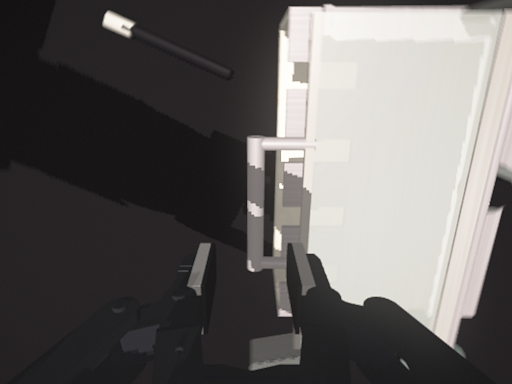

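Wrist view: bar vertical from (255,140) to (255,266), middle about (255,203), fingers left and right of its column; flap to the right.

```bash
cat >> h.py <<'E'
def delta(P):
    T=tool();return (T[:3,:3].T@(np.array(P)-T[:3,3])*1000).round(1)
E
python3 - <<'E'
from h import *
a=onz('wrist',(256,140),.155);b=onz('wrist',(255,266),.155)
m=(a+b)/2;d=a-b
print(a,b,'len',np.linalg.norm(d),'yaw',np.arctan2(d[1],d[0])-np.pi/2)
print(m, delta([m[0],m[1],.155+.155]))
# button and vials from top
for n in ['vial0_mid','start_top']: print(find('wrist',n))
E
```

```text
[ 0.44058806 -0.0647137   0.155     ] [ 0.43460993 -0.15939074  0.155     ] len 0.09486558753963824 yaw -0.063058560017486
[ 0.43759899 -0.11205222  0.155     ] [-1.9  2.3 94.8]
[]
[(0.98, 500.3, 189.9)]
```

```bash
python3 -m pendant '[[[0.4,-2,2,20,0,0,-0.009],[0.4,-2,2,45,0,0,-0.009],[0.4,-2,2,70,0,0,-0.009],[0.4,-2,2,90,0,0,-0.009],[0.4,-2,2,95,0,0,-0.009]]]'
python3 -m pendant '[[[0,0,0,0,0,0,0],[0,0,0,0,0,0,0],[0,0,0,0,0,0,0],[0,0,0,0,0,0,0],[0,0,0,0,0,0,0]]]'
python3 -m pendant '[[[0,0,0.8,-16,0,0,0],[0,0,3,-32,0,0,0]]]'
```

```text
time_s: 3.97
eef_pos: [0.436, -0.1115, 0.3065]
eef_rot: [-0.003, 0.725, 0.688, -0.001]
wrist_force: [-1.1, 0.4, -0.0]
opening: 0.404
grasp_force: 0.0
time_s: 4.38
eef_pos: [0.4379, -0.1122, 0.3109]
eef_rot: [0.001, 0.726, 0.688, 0.001]
wrist_force: [3.5, 1.5, -0.3]
opening: 0.114
grasp_force: 58.5
time_s: 4.55
eef_pos: [0.4403, -0.1124, 0.342]
eef_rot: [0.0, 0.726, 0.688, -0.0]
wrist_force: [4.5, 0.3, -3.3]
opening: 0.114
grasp_force: 58.5
```

Gripped (opening 0.114), forces small; carry on along the arc.

```bash
python3 -m pendant '[[[0,0,4,-15.5,0,0,0],[0,0,9.5,-30.5,0,0,0],[0,0,16.5,-45,0,0,0]]]'
python3 -m pendant '[[[0,0,8.3,-13.6,0,0,0],[0,0,18,-26.4,0,0,0],[0,0,28.9,-38.1,0,0,0],[0,0,40.9,-48.6,0,0,0],[0,0,54,-57.9,0,0,0]]]'
python3 -m pendant '[[[0,0,13.8,-8,0,0,0],[0,0,28.4,-14.5,0,0,0],[0,0,43.6,-19.6,0,0,0],[0,0,59.2,-23.1,0,0,0],[0,0,75,-25,0,0,0]]]'
python3 -m pendant '[[[0,0,16,0,0,0,0],[0,0,32,1,0,0,0],[0,0,47.7,4,0,0,0],[0,0,63,8,0,0,0],[0,0,63,8,0,0,0]]]'
python3 - <<'E'
from h import *
snap('scene','s1.png');print(find('scene','flap_bar'),proj('scene',tool()[:3,3]+[0,0,-.155]))
E
```

```text
time_s: 4.8
eef_pos: [0.4553, -0.1132, 0.3869]
eef_rot: [-0.002, 0.726, 0.688, -0.003]
wrist_force: [-8.3, -0.9, -1.5]
opening: 0.113
grasp_force: 58.4
time_s: 5.22
eef_pos: [0.5078, -0.1162, 0.449]
eef_rot: [-0.003, 0.726, 0.688, -0.005]
wrist_force: [-29.9, 3.9, 35.4]
opening: 0.114
grasp_force: 61.4
time_s: 5.63
eef_pos: [0.5861, -0.1207, 0.4752]
eef_rot: [0.004, 0.726, 0.688, 0.0]
wrist_force: [-3.1, -1.1, 13.9]
opening: 0.114
grasp_force: 64.2
time_s: 6.05
eef_pos: [0.6505, -0.1248, 0.464]
eef_rot: [0.004, 0.726, 0.688, 0.001]
wrist_force: [3.2, -3.1, 7.6]
opening: 0.114
grasp_force: 67.2
[] [212.16882545 130.1882786 ]
```

View pics/s1.png

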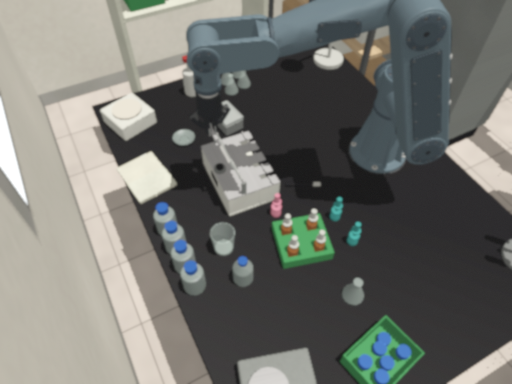

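Flap is up and leaning back, held at about 1.9 rad. Release and go up, then back for a look at the deck.

```bash
python3 -m pendant '[[[0.5,0,0,0,0,0,0],[0.5,0,6,0,0,0,0],[0.5,0,10,0,0,0,0],[0.5,0,10,0,0,0,0],[0.5,0,10,-20,0,0,0]]]'
python3 -m pendant '[[[0.5,0,0,-30,0,0,0],[0.5,0,0,-60,0,0,0],[0.5,0,-30,-60,0,0,0],[0.5,0,-70,-60,0,0,0],[0.5,0,-110,-60,0,0,0]]]'
python3 -m pendant '[[[1,0,-40,20,0,0,0],[1,0,-80,40,0,0,0],[1,0,-120,60,0,0,0],[1,0,-150,60,0,0,0],[1,0,-150,60,0,0,0]]]'
python3 - <<'E'
from h import *
snap('wrist','w2.png');im=snap('top','t2.png')
cv2.imwrite('pics/w2t.png',np.vstack([cv2.imread('pics/w2.png'),cv2.resize(cv2.imread('pics/t2.png')[135:225,160:340],(512,208+48))])[:600])
print(tool().round(4))
for n in ['slot0_home','slot1_home','start_top','flap_bar','flap_hinge_pt']: print(n,find('wrist',n),find('top',n))
E
```

```text
time_s: 6.57
eef_pos: [0.6581, -0.1238, 0.4764]
eef_rot: [-0.004, 0.726, 0.688, -0.002]
wrist_force: [0.5, -0.3, -1.3]
opening: 0.495
grasp_force: 0.0
time_s: 6.98
eef_pos: [0.5478, -0.118, 0.5412]
eef_rot: [-0.0, 0.726, 0.688, -0.0]
wrist_force: [-0.4, -1.0, -0.5]
opening: 0.506
grasp_force: 0.0
time_s: 7.4
eef_pos: [0.3936, -0.1082, 0.4783]
eef_rot: [-0.003, 0.726, 0.688, -0.001]
wrist_force: [0.5, -0.6, -0.1]
opening: 1.001
grasp_force: 0.0
[[ 5.490e-02  9.985e-01  1.000e-03  3.978e-01]
 [ 9.985e-01 -5.490e-02 -6.000e-04 -1.098e-01]
 [-5.000e-04  1.000e-03 -1.000e+00  4.817e-01]
 [ 0.000e+00  0.000e+00  0.000e+00  1.000e+00]]
slot0_home [(0.91, 416.1, 153.6), (0.69, 445.9, 316.7)] [(0.8, 280.3, 174.7)]
slot1_home [(0.74, 416.0, 157.4)] [(0.72, 282.6, 170.6)]
start_top [] [(0.23, 281.1, 170.6)]
flap_bar [] [(0.57, 294.2, 154.4), (0.47, 194.4, 202.9)]
flap_hinge_pt [(0.84, 417.8, 159.1)] [(0.8, 280.5, 173.0)]
```

View pics/w2t.png

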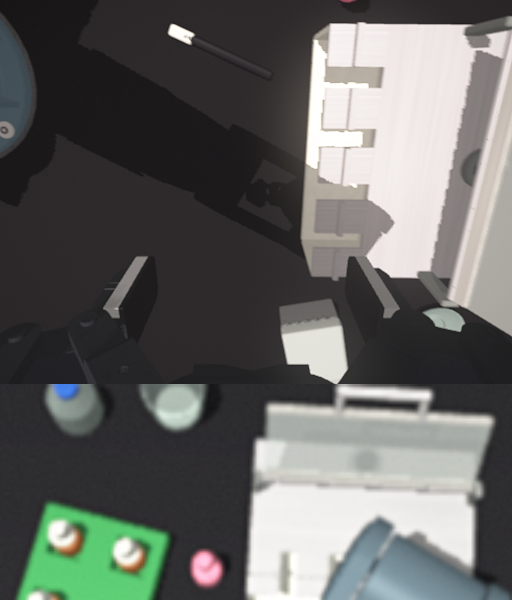

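Wrist: four slots open to the left with closed ends near (382,75),(375,138),(367,190),(360,240); ridge at col ~350. Flap leans open (top). Zoom to measure.

```bash
python3 - <<'E'
import cv2
im=cv2.imread('pics/w2.png')[15:285,290:500]
cv2.imwrite('pics/c2.png',cv2.resize(im,None,fx=2.2,fy=2.2,interpolation=cv2.INTER_CUBIC))
E
```

```text
(no output)
```

View pics/c2.png

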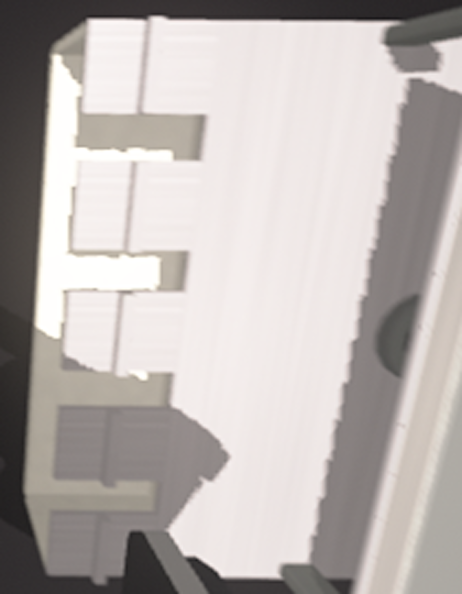

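```bash
python3 - <<'E'
from h import *
g=lambda u,v:onz('wrist',(290+u/2.2,15+v/2.2),.1)
th=-.063
Rw=np.array([[np.cos(th),-np.sin(th)],[np.sin(th),np.cos(th)]])
for n,p in dict(A1=(205,115),A2=(202,160),B1=(190,251),B2=(184,291),C1=(178,373),C2=(174,406),fA=(80,115),fA2=(77,160),fB=(71,250),fB2=(65,291),fC2=(57,406),edge=(86,20),D1=(168,484)).items():
    P=g(*p); print(n,P.round(4),(Rw.T@P[:2]).round(4))
# bar-based: hinge arc estimate
B=np.array([.4376,-.1120]); print('bar in wframe',Rw.T@B)
E
```

```text
A1 [ 0.5335 -0.0229  0.1   ] [0.5339 0.0107]
A2 [ 0.5336 -0.0422  0.1   ] [ 0.5352 -0.0085]
B1 [ 0.5309 -0.0834  0.1   ] [ 0.5351 -0.0498]
B2 [ 0.5294 -0.1026  0.1   ] [ 0.5348 -0.069 ]
C1 [ 0.5291 -0.1442  0.1   ] [ 0.5371 -0.1106]
C2 [ 0.5282 -0.1619  0.1   ] [ 0.5373 -0.1283]
fA [ 0.4775 -0.0199  0.1   ] [0.4778 0.0102]
fA2 [ 0.4766 -0.0392  0.1   ] [ 0.4781 -0.0091]
fB [ 0.4745 -0.0799  0.1   ] [ 0.4786 -0.0499]
fB2 [ 0.4719 -0.0995  0.1   ] [ 0.4772 -0.0696]
fC2 [ 0.4686 -0.1587  0.1   ] [ 0.4777 -0.1289]
edge [0.4793 0.0184 0.1   ] [0.4772 0.0486]
D1 [ 0.5277 -0.2059  0.1   ] [ 0.5396 -0.1722]
bar in wframe [ 0.4437832  -0.08422724]
```

```bash
python3 - <<'E'
from h import *
T=tool();im=snap('wrist','w3.png');print(tool()[:3,3]-T[:3,3], T[:3].round(4))
im=cv2.imread('pics/w3.png')[15:285,290:500]
cv2.imwrite('pics/c3.png',cv2.resize(im,None,fx=2.2,fy=2.2,interpolation=cv2.INTER_CUBIC))
E
```

```text
[-1.13488629e-04  2.01216649e-05 -9.67144465e-06] [[ 5.360e-02  9.986e-01 -5.000e-04  3.992e-01]
 [ 9.986e-01 -5.360e-02  3.000e-04 -1.101e-01]
 [ 3.000e-04 -5.000e-04 -1.000e+00  4.815e-01]]
```

View pics/c3.png

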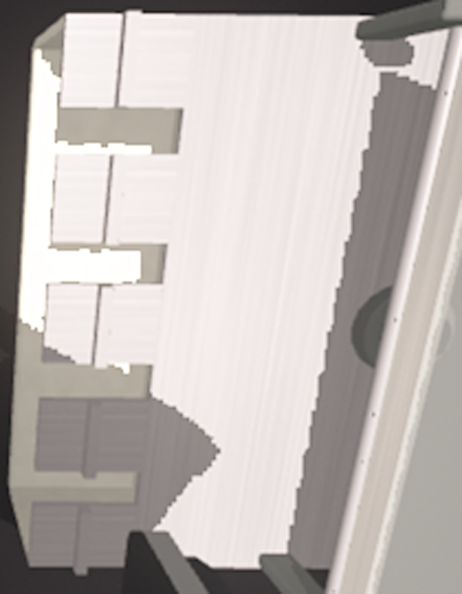

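```bash
cat > /tmp/m.py <<'E'
from h import *
g=lambda u,v:onz('wrist',(290+u/2.2,15+v/2.2),.1)[:2]
A=[g(*p) for p in [(182,108),(180,154),(167,244),(163,284),(154,364),(151,397),(57,108),(54,154),(51,243),(46,284),(42,362),(38,397)]]
A=np.array(A)
e=np.polyfit(A[:6,1],A[:6,0],1);f=np.polyfit(A[6:,1],A[6:,0],1);print('yaw',-np.arctan(e[0]),-np.arctan(f[0]))
th=-.06
Rw=np.array([[np.cos(th),-np.sin(th)],[np.sin(th),np.cos(th)]])
print((A@Rw).round(4)); print(tool()[:3,3]@np.r_[np.c_[Rw,[0,0]],[[0,0,1]]])
E
python3 /tmp/m.py
```

```text
yaw -0.05502979493447688 -0.05818443212515229
[[ 0.5231  0.012 ]
 [ 0.5247 -0.0076]
 [ 0.5236 -0.0482]
 [ 0.5239 -0.0673]
 [ 0.5241 -0.1076]
 [ 0.5245 -0.1251]
 [ 0.4673  0.0116]
 [ 0.4673 -0.008 ]
 [ 0.4686 -0.0481]
 [ 0.4675 -0.0677]
 [ 0.4681 -0.1069]
 [ 0.4672 -0.1255]]
[ 0.40500711 -0.08597072  0.48146154]
```

```bash
python3 -m pendant '[[[1,40,8,0,0,0,0],[1,80,16,0,0,0,0],[1,120,24,0,0,0,0],[1,160,32,0,0,0,0],[1,200,40,0,0,0,0]]]' >/dev/null
python3 -m pendant '[[[1,40,8,0,0,0,0],[1,80,16,0,0,0,0],[1,128,30,0,0,0,0],[1,129,30,0,0,0,-0.12],[1,129,30,0,0,0,-0.24]]]'
for i in 1 2; do python3 -m pendant '[[[1,0,0,0,0,0,-0.12],[1,0,0,0,0,0,-0.24],[1,0,0,0,0,0,-0.36],[1,0,0,0,0,0,-0.48],[1,0,0,0,0,0,-0.6]]]' >/dev/null; done
python3 -m pendant '[[[1,0,0,0,0,0,-0.12],[1,0,0,0,0,0,-0.131],[1,0,0,0,0,0,-0.131],[1,0,0,0,0,0,-0.131],[1,0,0,0,0,0,-0.131]]]'
python3 - <<'E'
from h import *
ctrl.camera('wrist');T=tool();snap('wrist','w4.png');snap('top','t4.png');print(T.round(4))
v=find('wrist','vial0_mid');print(v)
im=cv2.imread('pics/w4.png');print(find('wrist','rack'))
E
```

```text
time_s: 8.88
eef_pos: [0.4868, 0.2177, 0.4809]
eef_rot: [-0.001, 0.635, 0.773, -0.0]
wrist_force: [-1.0, 0.7, -0.4]
opening: 0.999
grasp_force: 0.0
time_s: 10.13
eef_pos: [0.4865, 0.2147, 0.4815]
eef_rot: [-0.0, 0.028, 1.0, -0.0]
wrist_force: [1.6, -0.2, -0.1]
opening: 1.002
grasp_force: 0.0
[[-9.984e-01  5.570e-02 -1.000e-04  4.865e-01]
 [ 5.570e-02  9.984e-01  0.000e+00  2.147e-01]
 [ 1.000e-04  0.000e+00 -1.000e+00  4.816e-01]
 [ 0.000e+00  0.000e+00  0.000e+00  1.000e+00]]
[(0.91, 215.8, 181.1), (0.24, 256.0, 147.6)]
[(0.68, 255.3, 149.6)]
```

View pics/w4.png

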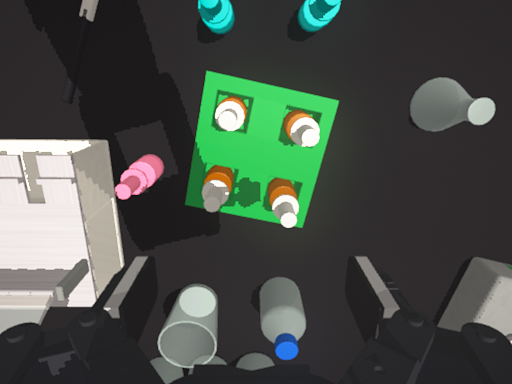

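Wrist view: 4 amber vials, knob tops at (229,117), (308,137), (212,200), (288,218).

```bash
python3 - <<'E'
from h import *
for p in [(229,117),(308,137),(212,200),(288,218)]:
    P=onz('wrist',p,.122);print(P.round(4),delta([P[0],P[1],.012+.097+.155]))
th=-.06;
for y in [.002,-.058,-.118,-.178]:
    for x in [.518-.085,.518]:
        P=np.array([x*np.cos(th)-y*np.sin(th),x*np.sin(th)+y*np.cos(th),.2965]);print(P.round(4),delta(P))
E
```

```text
[0.4374 0.1973 0.122 ] [ 48.  -20.1 217.6]
[0.461  0.2737 0.122 ] [ 28.7  57.5 217.6]
[0.522 0.173 0.122] [-37.7 -39.7 217.6]
[0.5469 0.2524 0.122 ] [-58.3  41.  217.6]
[ 0.4323 -0.024   0.2965] [  41.1 -241.2  185.1]
[ 0.5172 -0.0291  0.2965] [ -43.9 -241.7  185.1]
[ 0.4287 -0.0839  0.2965] [  41.4 -301.2  185.1]
[ 0.5136 -0.089   0.2965] [ -43.6 -301.7  185.1]
[ 0.4251 -0.1438  0.2965] [  41.7 -361.2  185.1]
[ 0.51   -0.1488  0.2965] [ -43.3 -361.7  185.1]
[ 0.4215 -0.2036  0.2965] [  42.1 -421.2  185.1]
[ 0.5064 -0.2087  0.2965] [ -42.9 -421.7  185.1]
```

```bash
python3 -m pendant '[[[1,30,-12,20,0,0,0],[1,48,-20,50,0,0,0],[1,48,-20,90,0,0,0],[1,48,-20,130,0,0,0],[1,48,-20,170,0,0,0]]]' >/dev/null
python3 -m pendant '[[[1,0,0,25,0,0,0],[1,0,0,40,0,0,0],[1,0,0,47.5,0,0,0],[1,0,0,47.5,0,0,0],[1,0,0,47.5,0,0,0]]]'
python3 -m pendant '[[[0,0,0,0,0,0,0],[0,0,0,0,0,0,0],[0,0,0,0,0,0,0],[0,0,0,0,0,0,0],[0,0,0,0,0,0,0]]]'
python3 -m pendant '[[[0,0,0,-10,0,0,0],[0,0,0,-30,0,0,0],[0,0,0,-65,0,0,0],[0,0,0,-100,0,0,0],[0,0,0,-130,0,0,0]]]'
python3 -m pendant '[[[0,0,-40,0,0,0,0],[0,0,-80,0,0,0,0],[0,0,-120,0,0,0,0],[0,0,-160,0,0,0,0],[0,0,-200,0,0,0,0]]]' >/dev/null
python3 -m pendant '[[[0,-6,-40,0,0,0,0],[0,-6,-80,0,0,0,0],[0,-6,-120,0,0,0,0],[0,-6,-160,0,0,0,0],[0,-6,-201,0,0,0,0]]]'
python3 -m pendant '[[[0,0,0,30,0,0,0],[0,0,0,60,0,0,0],[0,0,0,90,0,0,0],[0,0,0,97.5,0,0,0],[0,0,0,97.5,0,0,0]]]'
python3 - <<'E'
from h import *
ctrl.camera('wrist');ctrl.camera('wrist');T=tool();snap('wrist','w5.png')
P=[.5064,-.2087,.2965];print(T.round(4),delta(P))
E
```

```text
time_s: 11.22
eef_pos: [0.4379, 0.1974, 0.2647]
eef_rot: [0.0, 0.027, 1.0, 0.0]
wrist_force: [-0.7, 0.2, 0.0]
opening: 1.002
grasp_force: 0.0
time_s: 11.63
eef_pos: [0.4376, 0.1973, 0.2646]
eef_rot: [0.001, 0.027, 1.0, 0.0]
wrist_force: [0.2, -0.5, 0.2]
opening: 0.299
grasp_force: 0.0
time_s: 12.05
eef_pos: [0.4373, 0.1973, 0.3968]
eef_rot: [0.0, 0.027, 1.0, 0.0]
wrist_force: [1.3, 0.0, -1.2]
opening: 0.189
grasp_force: 58.6
time_s: 12.88
eef_pos: [0.4212, -0.2052, 0.3949]
eef_rot: [0.0, 0.027, 1.0, -0.0]
wrist_force: [0.5, -0.4, -1.0]
opening: 0.191
grasp_force: 58.7
time_s: 13.3
eef_pos: [0.421, -0.2028, 0.2948]
eef_rot: [-0.002, 0.027, 1.0, 0.002]
wrist_force: [-0.0, 0.3, -0.7]
opening: 0.191
grasp_force: 59.0
[[-9.986e-01  5.340e-02  9.000e-04  4.224e-01]
 [ 5.340e-02  9.986e-01 -8.000e-04 -2.036e-01]
 [-1.000e-03 -7.000e-04 -1.000e+00  2.980e-01]
 [ 0.000e+00  0.000e+00  0.000e+00  1.000e+00]] [-83.8  -0.4   2.3]
```

View pics/w5.png

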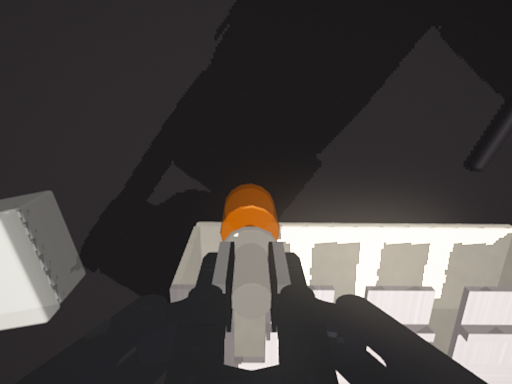

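```bash
python3 - <<'E'
from h import *
im=cv2.imread('pics/w5.png');hsv=cv2.cvtColor(im,cv2.COLOR_BGR2HSV)
m=((hsv[...,0]<20)&(hsv[...,1]>120)&(hsv[...,2]>60)).astype(np.uint8);m[:170]=0;m[260:]=0
ys,xs=np.nonzero(m);print('orange',ys.min(),ys.max(),xs.min(),xs.max())
p=ctrl.camera_params('wrist');K=np.array(p['mtx']);C=np.linalg.inv(np.array(p['tool_from_camera']))
def pj(P):
    q=K@((C@np.append(P,1))[:3]);return q[:2]/q[2]
t=np.linspace(0,2*np.pi,73)
for g in [85,89,93,97,100]:
  o=[]
  for h,r in [(0,18),(45,18),(69,16),(74,16)]:
    c=np.array([pj([r*np.cos(a)/1e3,r*np.sin(a)/1e3,(155+g-h)/1e3]) for a in t]);o+= [c[:,1].min(),c[:,0].min(),c[:,0].max()]
  print(g,np.round(o,1))
E
```

```text
orange 183 240 221 278
85 [184.2 222.6 276.  210.2 216.  281.9 233.9 215.2 282.2 238.8 214.1 283.1]
89 [182.4 223.  275.5 207.4 216.7 281.2 230.1 216.  281.4 234.8 215.  282.4]
93 [180.6 223.5 275.1 204.7 217.4 280.6 226.5 216.8 280.7 231.  215.8 281.6]
97 [178.9 223.9 274.7 202.1 218.  280.  223.1 217.6 280.1 227.4 216.6 280.9]
100 [177.7 224.2 274.4 200.2 218.5 279.6 220.6 218.1 279.6 224.8 217.2 280.4]
```

```bash
python3 - <<'E'
from h import *
im=cv2.imread('pics/w5.png');hsv=cv2.cvtColor(im,cv2.COLOR_BGR2HSV)
for r in range(178,262,3):
    row=hsv[r];o=np.nonzero((row[:,1]>120)&(row[:,2]>60)&(row[:,0]<25))[0];o=o[(o>190)&(o<300)]
    print(r,(o.min(),o.max(),len(o)) if len(o) else '',[tuple(int(x) for x in row[c]) for c in (226,234,250,266)])
E
```

```text
178  [(8, 33, 31), (174, 39, 33), (5, 44, 35), (0, 36, 35)]
181  [(0, 32, 32), (0, 31, 33), (9, 53, 34), (4, 48, 37)]
184 (np.int64(242), np.int64(255), 14) [(8, 32, 32), (0, 38, 34), (13, 214, 106), (4, 47, 38)]
187 (np.int64(236), np.int64(262), 27) [(173, 32, 32), (150, 17, 30), (14, 223, 110), (9, 46, 39)]
190 (np.int64(231), np.int64(266), 36) [(174, 39, 33), (15, 224, 100), (14, 227, 135), (12, 159, 74)]
193 (np.int64(229), np.int64(269), 41) [(0, 23, 33), (14, 229, 119), (14, 225, 137), (13, 214, 117)]
196 (np.int64(227), np.int64(271), 45) [(7, 79, 42), (14, 223, 128), (14, 225, 137), (13, 222, 141)]
199 (np.int64(225), np.int64(272), 48) [(13, 194, 88), (14, 219, 129), (14, 221, 137), (14, 219, 140)]
202 (np.int64(225), np.int64(273), 49) [(14, 221, 104), (14, 219, 129), (14, 224, 138), (14, 215, 141)]
205 (np.int64(225), np.int64(274), 50) [(14, 219, 122), (14, 217, 129), (14, 202, 183), (14, 215, 140)]
208 (np.int64(224), np.int64(275), 52) [(14, 225, 126), (14, 219, 129), (14, 224, 205), (13, 208, 140)]
211 (np.int64(223), np.int64(275), 53) [(14, 221, 126), (15, 235, 194
[... 717 characters left out ...]
, 20, 142), (17, 26, 159), (18, 21, 147)]
235 (np.int64(221), np.int64(278), 14) [(15, 226, 193), (19, 15, 242), (19, 26, 158), (16, 27, 162)]
238 (np.int64(222), np.int64(277), 7) [(13, 58, 153), (17, 26, 158), (18, 24, 158), (17, 26, 160)]
241  [(15, 18, 139), (17, 24, 146), (18, 24, 159), (18, 27, 160)]
244  [(15, 17, 123), (18, 26, 116), (16, 26, 147), (19, 25, 161)]
247  [(13, 15, 122), (16, 28, 102), (16, 26, 147), (19, 25, 162)]
250  [(13, 15, 122), (16, 27, 103), (16, 26, 147), (19, 25, 163)]
253  [(13, 15, 123), (15, 22, 94), (18, 26, 147), (18, 26, 149)]
256  [(13, 15, 123), (10, 22, 70), (16, 26, 147), (16, 26, 149)]
259  [(13, 14, 124), (10, 19, 82), (17, 24, 146), (18, 26, 149)]
```

```bash
python3 - <<'E'
from h import *
from scipy.optimize import least_squares
p=ctrl.camera_params('wrist');K=np.array(p['mtx']);C=np.linalg.inv(np.array(p['tool_from_camera']))
t=np.linspace(0,2*np.pi,181)
def disc(h,r,g,x,y,tx=0):
    P=np.stack([x+tx*h+r*np.cos(t),y+r*np.sin(t),155+g-h+0*t,1000+0*t])/1e3
    q=K@(C@P)[:3];q=q[:2]/q[2];return q[1].min(),q[0].min(),q[0].max()
def f(v):
    g,x,y,tx=v
    a=disc(0,18,g,x,y,tx);b=disc(45,18,g,x,y,tx);c=disc(69,16,g,x,y,tx)
    return [a[0]-182.8,b[0]-204.3,c[0]-225.5,b[1]-221,b[2]-278.7,20*tx]
s=least_squares(f,[97,0,0,0]);print(s.x,np.round(s.fun,2)); print(np.round(np.sqrt(np.diag(np.linalg.inv(s.jac.T@s.jac))),2))
print(C[:3,3])
E
```

```text
[ 1.09370071e+02 -6.47337934e+00  4.42197350e-01 -4.21628091e-03] [-0.31  0.82 -0.49 -0.09  0.09 -0.08]
[4.57 1.6  0.44 0.02]
[-0.00094391  0.09039427 -0.00308597]
```

The fingers closed late, so the vial sits about 10 mm low in the grip. I'll set it on the free table here and regrip at the known height.

```bash
python3 -m pendant '[[[0,0,0,15,0,0,0],[0,0,0,28,0,0,0],[0,0,0,32,0,0,0],[0,0,0,32,0,0,0]]]'
for i in 1 2 3; do python3 -m pendant '[[[0,0,0,1,0,0,0],[0,0,0,2,0,0,0],[0,0,0,2,0,0,0],[0,0,0,2,0,0,0]]]' | egrep 'pos|wrist'; done
```

```text
time_s: 13.78
eef_pos: [0.4222, -0.2034, 0.2652]
eef_rot: [0.0, 0.027, 1.0, -0.0]
wrist_force: [-0.1, 0.9, -1.4]
opening: 0.186
grasp_force: 59.1
eef_pos: [0.4222, -0.2036, 0.2632]
wrist_force: [-0.2, 0.5, -0.8]
eef_pos: [0.4219, -0.2034, 0.2605]
wrist_force: [-0.1, -0.6, -0.7]
eef_pos: [0.4219, -0.2034, 0.2585]
wrist_force: [-0.2, -0.3, -0.6]
```

```bash
for i in 1 2 3 4; do python3 -m pendant '[[[0,0,0,1,0,0,0],[0,0,0,2,0,0,0],[0,0,0,2,0,0,0],[0,0,0,2,0,0,0]]]' | egrep 'pos|wrist'; done
```

```text
eef_pos: [0.4219, -0.2034, 0.2565]
wrist_force: [-0.6, 0.0, -0.5]
eef_pos: [0.4224, -0.2039, 0.2557]
wrist_force: [-0.3, 1.3, 7.5]
eef_pos: [0.4232, -0.2045, 0.2551]
wrist_force: [-3.0, 0.8, 16.0]
eef_pos: [0.4237, -0.2049, 0.2551]
wrist_force: [-6.0, 4.8, 33.1]
```

```bash
python3 -m pendant '[[[0.5,0,0,-2,0,0,0],[0.5,0,0,-2,0,0,0],[0.5,0,0,-2,0,0,0],[0.5,0,0,-2,0,0,0],[0.5,0,0,-2,0,0,0]]]'
python3 -m pendant '[[[0,0,0,0,0,0,0],[0,0,0,0,0,0,0],[0,0,0,0,0,0,0],[0,0,0,0,0,0,0],[0,0,0,0,0,0,0]]]' 
python3 -m pendant '[[[0,0,0,0,0,0,0],[0,0,0,0,0,0,0],[0,0,0,-20,0,0,0],[0,0,0,-45,0,0,0],[0,0,0,-45,0,0,0]]]' 
python3 - <<'E'
from h import *
ctrl.camera('wrist')
snap('wrist','w6.png');print(tool().round(4),delta([.5064,-.2087,.2970]))
E
```

```text
time_s: 16.53
eef_pos: [0.4217, -0.2033, 0.2521]
eef_rot: [-0.0, 0.027, 1.0, 0.0]
wrist_force: [0.3, 0.3, -0.2]
opening: 0.503
grasp_force: 0.0
time_s: 16.95
eef_pos: [0.4218, -0.2034, 0.2524]
eef_rot: [-0.0, 0.027, 1.0, 0.0]
wrist_force: [0.2, 0.3, -0.2]
opening: 0.194
grasp_force: 58.4
time_s: 17.37
eef_pos: [0.4233, -0.2045, 0.3016]
eef_rot: [0.003, 0.027, 1.0, -0.002]
wrist_force: [2.1, -0.7, -0.3]
opening: 0.191
grasp_force: 58.7
[[-0.9986  0.0537  0.002   0.4223]
 [ 0.0537  0.9986 -0.0017 -0.2037]
 [-0.0021 -0.0016 -1.      0.2985]
 [ 0.      0.      0.      1.    ]] [-84.3  -0.5   1.6]
```

```bash
python3 -m pendant '[[[0,-10,-0.5,0,0,0,0],[0,-20,-0.5,0,0,0,0],[0,-30,-0.5,0,0,0,0],[0,-40,-0.5,0,0,0,0],[0,-40,-0.5,0,0,0,0]]]' | egrep 'pos|force'
python3 -m pendant '[[[0,-10,0,0,0,0,0],[0,-20,0,0,0,0,0],[0,-30,0,0,0,0,0],[0,-38,0,0,0,0,0],[0,-38,0,0,0,0,0]]]'| egrep 'pos|force'
for i in 1 2 3; do python3 -m pendant '[[[0,-1,0,0,0,0,0],[0,-2,0,0,0,0,0],[0,-2,0,0,0,0,0],[0,-2,0,0,0,0,0]]]'| egrep 'pos|force'; done
```

```text
eef_pos: [0.4637, -0.2063, 0.2972]
wrist_force: [-0.5, 0.4, -1.1]
grasp_force: 58.7
eef_pos: [0.5009, -0.2082, 0.2975]
wrist_force: [-1.0, 0.2, -1.1]
grasp_force: 58.7
eef_pos: [0.5014, -0.2082, 0.2974]
wrist_force: [-1.3, -0.5, -1.7]
grasp_force: 58.7
eef_pos: [0.5028, -0.2083, 0.2973]
wrist_force: [-8.5, -0.2, 2.5]
grasp_force: 59.0
eef_pos: [0.504, -0.2084, 0.2972]
wrist_force: [-12.5, 0.5, 6.1]
grasp_force: 59.4
```

Contact: at the closed end, no snag. Back off slightly, lower, release.

```bash
python3 -m pendant '[[[0,3,0,0,0,0,0],[0,3,0,6,0,0,0],[0,3,0,12,0,0,0],[0,3,0,13.5,0,0,0],[0,3,0,13.5,0,0,0]]]'| egrep 'pos|force'
python3 -m pendant '[[[0.42,0,0,0,0,0,0],[0.42,0,0,0,0,0,0],[0.42,0,0,0,0,0,0],[0.42,0,0,0,0,0,0]]]'| egrep 'pos|force'
python3 -m pendant '[[[0.42,0,0,-15,0,0,0],[0.42,0,0,-40,0,0,0],[0.42,0,0,-80,0,0,0],[0.42,20,0,-115,0,0,0],[0.42,55,0,-130,0,0,0]]]'| egrep 'pos|force'
python3 -m pendant '[[[0.42,40,0,0,0,0,0],[0.42,40,40,0,0,0,0],[0.42,40,80,0,0,0,0],[0.42,40,80,0,0,0,0],[0.42,40,80,0,0,0,0]]]'
python3 - <<'E'
from h import *
ctrl.camera('wrist');ctrl.camera('wrist')
T=tool();print(T.round(3));a=snap('wrist','w7.png');b=snap('top','t7.png');
cv2.imwrite('pics/v7.png',np.vstack([cv2.imread('pics/w7.png')[:340],cv2.resize(cv2.imread('pics/t7.png')[135:225,160:340],(512,256))]))
for s in [.002,-.058,-.118,-.178]:
    th=-.06;x=.518;print(proj('wrist',[x*np.cos(th)-s*np.sin(th),x*np.sin(th)+s*np.cos(th),.141]).round(0))
E
```

```text
eef_pos: [0.502, -0.2083, 0.2834]
wrist_force: [-5.6, -0.7, -3.3]
grasp_force: 58.7
eef_pos: [0.5032, -0.2085, 0.2847]
wrist_force: [0.1, -0.6, 0.5]
grasp_force: 0.0
eef_pos: [0.4498, -0.2062, 0.4198]
wrist_force: [-0.8, -0.7, 1.4]
grasp_force: 0.0
time_s: 20.88
eef_pos: [0.4122, -0.122, 0.4147]
eef_rot: [0.001, 0.025, 1.0, -0.0]
wrist_force: [-0.3, -1.1, -0.1]
opening: 0.423
grasp_force: 0.0
[[-0.999  0.053  0.001  0.413]
 [ 0.053  0.999 -0.001 -0.124]
 [-0.001 -0.001 -1.     0.415]
 [ 0.     0.     0.     1.   ]]
[366. 302.]
[296. 301.]
[227. 301.]
[158. 300.]
```

View pics/v7.png

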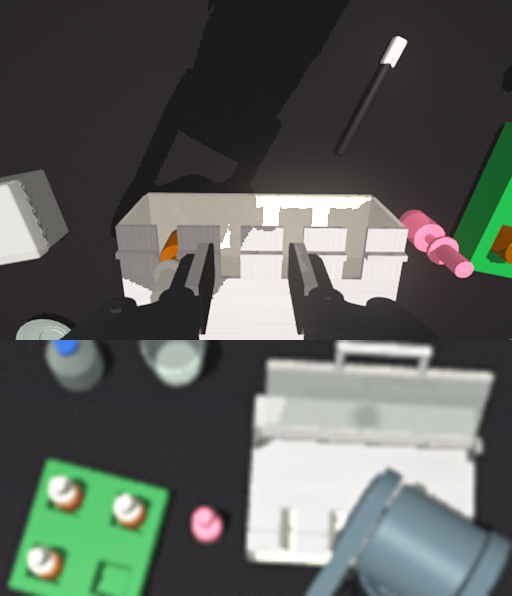

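Vial hangs in slot D behind the ridge (wrist ~(165,260)); flap open; the rack still holds 3. Check numerically whether the rack moved.

```bash
cat > rk.py <<'E'
from h import *
import sys
def g(fn):
    im=cv2.imread('pics/'+fn);h=cv2.cvtColor(im,cv2.COLOR_BGR2HSV)[150:240,155:225]
    m=((h[...,0]>50)&(h[...,0]<75)&(h[...,1]>120)).astype(np.uint8)
    c=max(cv2.findContours(m,cv2.RETR_EXTERNAL,cv2.CHAIN_APPROX_NONE)[0],key=cv2.contourArea);r=cv2.minAreaRect(c)
    return np.round([r[0][0]+155,r[0][1]+150,*r[1],r[2]],1)
for f in sys.argv[1:]: print(f,g(f))
E
python3 rk.py top0.png t4.png t7.png
python3 - <<'E'
from h import *
print(delta([.461,.2737,.42]),delta([.4865,.2147,.4815]),tool()[:3,3], cam('top')[1][:3].round(2))
E
```

```text
top0.png [191.3 204.6  46.4  48.5  15.9]
t4.png [198.3 206.5  31.9  47.9  15.3]
t7.png [191.3 204.5  46.6  48.4  15.5]
[-26.9 399.8  -6. ] [-55.5 342.2 -67.4] [ 0.41251864 -0.12404521  0.41420481] [[-0.01 -0.98  0.17  0.29]
 [-1.    0.   -0.02  0.01]
 [ 0.02 -0.17 -0.98  1.52]]
```

```bash
python3 -m pendant '[[[0.42,-15,40,0,0,0,0],[0.42,-30,80,0,0,0,0],[1,-30.5,120,0,0,0,0],[1,-30.5,160,0,0,0,0],[1,-30.5,200,0,0,0,0]]]' >/dev/null
python3 -m pendant '[[[1,0,40,0,0,0,0],[1,0,80,0,0,0,0],[1,0,120,0,0,0,0],[1,0,160,0,0,0,0],[1,0,200,0,0,0,0]]]' >/dev/null
python3 -m pendant '[[[1,0,0,35,0,0,0],[1,0,0,75,0,0,0],[1,0,0,115,0,0,0],[1,0,0,140,0,0,0],[1,0,0,150,0,0,0]]]' >/dev/null
python3 -m pendant '[[[1,0,0,0,0,0,0],[1,0,0,0,0,0,0],[0,0,0,0,0,0,0],[0,0,0,0,0,0,0],[0,0,0,0,0,0,0]]]' | egrep pos
python3 -m pendant '[[[0,0,0,0,0,0,0],[0,0,0,0,0,0,0],[0,0,0,0,0,0,0],[0,0,0,0,0,0,0],[0,0,0,0,0,0,0]]]'
python3 -m pendant '[[[0,0,0,-10,0,0,0],[0,0,0,-30,0,0,0],[0,0,0,-65,0,0,0],[0,0,0,-100,0,0,0],[0,0,0,-130,0,0,0]]]'| egrep 'pos|force'
```

```text
eef_pos: [0.465, 0.2746, 0.2661]
time_s: 23.17
eef_pos: [0.4645, 0.2746, 0.2649]
eef_rot: [0.001, 0.027, 1.0, 0.0]
wrist_force: [-1.0, -0.6, 7.0]
opening: 0.193
grasp_force: 58.4
eef_pos: [0.4639, 0.2744, 0.3963]
wrist_force: [1.6, 0.1, -0.6]
grasp_force: 58.5
```

```bash
cat > fit.py <<'E'
from h import *
from scipy.optimize import least_squares
import sys
ctrl.camera('wrist');ctrl.camera('wrist');im=snap('wrist',sys.argv[1])[:,:,::-1]
p=ctrl.camera_params('wrist');K=np.array(p['mtx']);C=np.linalg.inv(np.array(p['tool_from_camera']))
hsv=cv2.cvtColor(np.ascontiguousarray(im),cv2.COLOR_BGR2HSV)
o=(hsv[...,1]>120)&(hsv[...,2]>60)&(hsv[...,0]<25);o[:,:190]=0;o[:,300:]=0;o[:150]=0;o[262:]=0
ys,xs=np.nonzero(o)
col=slice(247,254)
c=hsv[:,col].mean(1);oc=o[:,col].mean(1)>.5;r=np.nonzero(oc)[0]
r0,r2=r.min(),r.max()+1;br=[i for i in r if c[i,2]>170];r1=br[0] if br else -1
w0,w1=xs.min(),xs.max();print('rows',r0,r1,r2,'cols',w0,w1)
t=np.linspace(0,2*np.pi,181)
def disc(h,rr,g,x,y):
    P=np.stack([x+rr*np.cos(t),y+rr*np.sin(t),155+g-h+0*t,1000+0*t])/1e3
    q=K@(C@P)[:3];q=q[:2]/q[2];return q[1].min(),q[0].min(),q[0].max()
def f(v):
    g,x,y=v;a=disc(0,18,*v);b=disc(45,18,*v);d=disc(69,16,*v)
    return [a[0]-r0,(b[0]-r1) if r1>0 else 0,d[0]-r2,b[1]-w0,b[2]-w1]
s=least_squares(f,[97,0,0]);print('g,x,y',s.x.round(1),np.round(s.fun,2));print(tool()[:3,3].round(4),[float(a) for a in sys.argv[2:]] and delta([float(a) for a in sys.argv[2:]]))
E
python3 -m pendant '[[[0,2,-38,0,0,0,0],[0,4,-76,0,0,0,0],[0,6,-114,0,0,0,0],[0,8,-152,0,0,0,0],[0,10,-190,0,0,0,0]]]' >/dev/null
python3 -m pendant '[[[0,2,-38,0,0,0,0],[0,4,-76,0,0,0,0],[0,6,-114,0,0,0,0],[0,7,-152,0,0,0,0],[0,7,-190,0,0,0,0]]]' >/dev/null
python3 -m pendant '[[[0,0,-39,0,0,0,0],[0,0,-39,30,0,0,0],[0,0,-39,65,0,0,0],[0,0,-39,95,0,0,0],[0,0,-39,97,0,0,0]]]'
python3 fit.py w8.png .51 -.1488 .298
```

```text
time_s: 24.83
eef_pos: [0.4221, -0.1419, 0.292]
eef_rot: [-0.004, 0.027, 1.0, 0.003]
wrist_force: [-0.8, 1.4, -0.8]
opening: 0.192
grasp_force: 58.8
rows 175 197 217 cols 221 281
g,x,y [102.9   0.9   1.1] [ 0.31  0.05 -0.28 -0.2   0.2 ]
[ 0.425  -0.1431  0.2982] [-85.1  -1.1   0.2]
```

```bash
for f in w5 w6; do sed "s/^ctrl.camera.*$/im=cv2.imread('pics\/$f.png')/" fit.py > /tmp/fx.py; PYTHONPATH=. python3 /tmp/fx.py x; done
```

```text
Traceback (most recent call last):
  File "h.py", line 1, in <module>
    import numpy as np, cv2
ModuleNotFoundError: No module named 'cv2'
Traceback (most recent call last):
  File "h.py", line 1, in <module>
    import numpy as np, cv2
ModuleNotFoundError: No module named 'cv2'
```

```bash
for f in w5 w6; do sed "s/^ctrl.camera.*$/im=cv2.imread('pics\/$f.png')/" fit.py > fx.py; python3 fx.py x; done
```

```text
rows 184 205 226 cols 221 278
g,x,y [111.6  -8.1   0.2] [-0.37  0.92 -0.54 -0.09  0.09]
[ 0.425  -0.1431  0.2982] []
rows 187 211 233 cols 221 279
g,x,y [104.7  -8.8   0.5] [ 0.53  0.37 -0.71 -0.47  0.47]
[ 0.425  -0.1431  0.2982] []
```

```bash
python3 -m pendant '[[[0,-10,-1.5,1.5,0,0,0],[0,-20,-1.5,1.5,0,0,0],[0,-30,-1.5,1.5,0,0,0],[0,-40,-1.5,1.5,0,0,0],[0,-40,-1.5,1.5,0,0,0]]]' | egrep 'pos|force'
python3 -m pendant '[[[0,-10,0,0,0,0,0],[0,-20,0,0,0,0,0],[0,-30,0,0,0,0,0],[0,-40,0,0,0,0,0],[0,-40,0,0,0,0,0]]]'| egrep 'pos|force'
for i in 1 2 3 4; do python3 -m pendant '[[[0,-1,0,0,0,0,0],[0,-2,0,0,0,0,0],[0,-2,0,0,0,0,0],[0,-2,0,0,0,0,0]]]'| egrep 'pos|wrist'; done
```

```text
eef_pos: [0.4667, -0.147, 0.297]
wrist_force: [0.6, -0.2, -0.4]
grasp_force: 58.8
eef_pos: [0.5063, -0.1491, 0.2958]
wrist_force: [-0.5, 0.4, -1.1]
grasp_force: 58.8
eef_pos: [0.5062, -0.1489, 0.2955]
wrist_force: [0.4, 0.0, -0.5]
eef_pos: [0.5085, -0.1491, 0.2957]
wrist_force: [-0.7, -0.7, -0.9]
eef_pos: [0.5105, -0.1492, 0.2956]
wrist_force: [0.4, -0.7, -0.6]
eef_pos: [0.5125, -0.1492, 0.2956]
wrist_force: [-0.3, 1.0, -1.9]
```

```bash
for i in 1 2 3; do python3 -m pendant '[[[0,-1,0,0,0,0,0],[0,-2,0,0,0,0,0],[0,-2,0,0,0,0,0],[0,-2,0,0,0,0,0]]]'| egrep 'pos|wrist'; done
```

```text
eef_pos: [0.514, -0.1493, 0.2954]
wrist_force: [-4.9, 0.1, 1.4]
eef_pos: [0.5152, -0.1493, 0.2951]
wrist_force: [-9.3, 1.5, 4.8]
eef_pos: [0.5164, -0.1494, 0.2949]
wrist_force: [-15.4, -1.1, 8.1]
```

```bash
python3 -m pendant '[[[0,3.5,0,0,0,0,0],[0,3.5,0,6,0,0,0],[0,3.5,0,11,0,0,0],[0,3.5,0,12.5,0,0,0],[0,3.5,0,12.5,0,0,0]]]'| egrep 'pos|force'
python3 -m pendant '[[[0.42,0,0,0,0,0,0],[0.42,0,0,0,0,0,0],[0.42,0,0,0,0,0,0],[0.42,0,0,0,0,0,0]]]'| egrep 'pos|force'
python3 -m pendant '[[[0.42,0,0,-15,0,0,0],[0.42,0,0,-40,0,0,0],[0.42,0,0,-80,0,0,0],[0.42,20,0,-115,0,0,0],[0.42,55,0,-130,0,0,0]]]'| egrep 'pos|force'
python3 -m pendant '[[[0.42,20,40,0,0,0,0],[1,20,80,0,0,0,0],[1,20,120,0,0,0,0],[1,20,120,0,0,0,0],[1,20,120,0,0,0,0]]]'
python3 - <<'E'
from h import *
ctrl.camera('wrist');ctrl.camera('wrist')
snap('wrist','w9.png');snap('top','t9.png');print(tool().round(4),delta([.5235,.173,.42]))
E
python3 rk.py t9.png
```

```text
eef_pos: [0.5143, -0.1493, 0.2839]
wrist_force: [-12.5, 1.9, 13.4]
grasp_force: 60.7
eef_pos: [0.5153, -0.1494, 0.2832]
wrist_force: [0.0, 0.9, 0.2]
grasp_force: 0.0
eef_pos: [0.4621, -0.1472, 0.4184]
wrist_force: [0.4, -0.7, 1.4]
grasp_force: 0.0
time_s: 29.73
eef_pos: [0.4465, -0.0236, 0.4134]
eef_rot: [0.001, 0.025, 1.0, -0.0]
wrist_force: [0.6, -0.6, -0.0]
opening: 0.96
grasp_force: 0.0
[[-9.985e-01  5.520e-02 -1.000e-04  4.468e-01]
 [ 5.520e-02  9.985e-01 -2.000e-04 -2.660e-02]
 [ 1.000e-04 -3.000e-04 -1.000e+00  4.130e-01]
 [ 0.000e+00  0.000e+00  0.000e+00  1.000e+00]] [-65.6 203.6  -7.1]
t9.png [191.3 204.6  46.7  48.2  15.5]
```

View pics/w9.png

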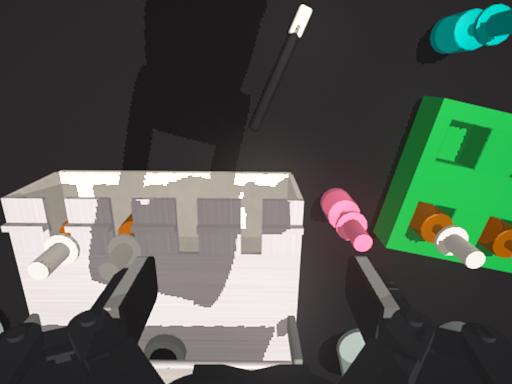

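Both vials hang behind the ridge (flanges at (57,248), (125,245)); rack unmoved. Next: vial at (.5235,.173).

```bash
python3 -m pendant '[[[0.8,-13,40,0,0,0,0],[0.8,-26,80,0,0,0,0],[0.8,-39,118,0,0,0,0],[0.8,-52,156,0,0,0,0],[0.8,-65,195,0,0,0,0]]]' >/dev/null
python3 -m pendant '[[[0.8,-0.5,8.5,20,0,0,0],[0.8,-0.5,8.5,60,0,0,0],[0.8,-0.5,8.5,100,0,0,0],[0.8,-0.5,8.5,135,0,0,0],[0.8,-0.5,8.5,149,0,0,0]]]' >/dev/null
python3 -m pendant '[[[0.8,0,0,0,0,0,0],[0.8,0,0,0,0,0,0],[0,0,0,0,0,0,0],[0,0,0,0,0,0,0],[0,0,0,0,0,0,0]]]' | egrep pos
python3 -m pendant '[[[0,0,0,0,0,0,0],[0,0,0,0,0,0,0],[0,0,0,0,0,0,0],[0,0,0,0,0,0,0],[0,0,0,0,0,0,0]]]'
python3 -m pendant '[[[0,0,0,-10,0,0,0],[0,0,0,-30,0,0,0],[0,0,0,-65,0,0,0],[0,0,0,-100,0,0,0],[0,0,0,-130,0,0,0]]]'| egrep 'pos|force'
python3 - <<'E'
from h import *
print(delta([.4287,-.0839,.297]))
E
```

```text
eef_pos: [0.5238, 0.174, 0.266]
time_s: 31.6
eef_pos: [0.5235, 0.1743, 0.2653]
eef_rot: [0.001, 0.027, 1.0, 0.0]
wrist_force: [-0.6, 0.5, 6.2]
opening: 0.19
grasp_force: 58.5
eef_pos: [0.5225, 0.1742, 0.3964]
wrist_force: [1.7, 0.2, -0.9]
grasp_force: 58.7
[  79.9 -262.8   99.3]
```

```bash
python3 -m pendant '[[[0,16,-35,0,0,0,0],[0,32,-70,0,0,0,0],[0,48,-105,0,0,0,0],[0,64,-140,0,0,0,0],[0,80,-175,0,0,0,0]]]' >/dev/null
python3 -m pendant '[[[0,0,-35,0,0,0,0],[0,0,-70,0,0,0,0],[0,0,-88,0,0,0,0],[0,0,-88,30,0,0,0],[0,0,-88,60,0,0,0]]]' >/dev/null
python3 -m pendant '[[[0,0,0,25,0,0,0],[0,0,0,38,0,0,0],[0,0,0,38,0,0,0],[0,0,0,38,0,0,0]]]' | egrep 'pos|force'
python3 fit.py w10.png .5136 -.089 .297
```

```text
eef_pos: [0.4285, -0.084, 0.2959]
wrist_force: [-0.4, 0.2, -0.3]
grasp_force: 59.0
rows 184 206 228 cols 220 278
g,x,y [ 1.065e+02 -6.700e+00 -1.000e-01] [-0.02  0.94 -0.82 -0.32  0.32]
[ 0.4295 -0.0843  0.2976] [-84.3  -0.2   0.8]
```

```bash
python3 -m pendant '[[[0,-10,0,0,0,0,0],[0,-20,0,0,0,0,0],[0,-30,0,0,0,0,0],[0,-40,0,0,0,0,0],[0,-40,0,0,0,0,0]]]' | egrep 'pos|wrist'
python3 -m pendant '[[[0,-10,0,0,0,0,0],[0,-20,0,0,0,0,0],[0,-30,0,0,0,0,0],[0,-38,0,0,0,0,0],[0,-38,0,0,0,0,0]]]'| egrep 'pos|wrist'
for i in 1 2 3 4; do python3 -m pendant '[[[0,-1,0,0,0,0,0],[0,-2,0,0,0,0,0],[0,-2,0,0,0,0,0],[0,-2,0,0,0,0,0]]]'| egrep 'pos|wrist'; done
```

```text
eef_pos: [0.471, -0.0867, 0.2966]
wrist_force: [0.2, -0.3, -0.9]
eef_pos: [0.5083, -0.0886, 0.2963]
wrist_force: [-0.5, -0.6, -1.2]
eef_pos: [0.5085, -0.0884, 0.2961]
wrist_force: [-0.4, -0.6, -1.7]
eef_pos: [0.5107, -0.0886, 0.2961]
wrist_force: [-0.3, 0.5, 0.1]
eef_pos: [0.5121, -0.0886, 0.2958]
wrist_force: [-5.6, -0.5, 2.7]
eef_pos: [0.5133, -0.0886, 0.2955]
wrist_force: [-11.2, 0.3, 4.6]
```

```bash
python3 -m pendant '[[[0,3.5,0,0,0,0,0],[0,3.5,0,6,0,0,0],[0,3.5,0,11,0,0,0],[0,3.5,0,12.5,0,0,0],[0,3.5,0,12.5,0,0,0]]]'| egrep 'pos|force'
python3 -m pendant '[[[0.42,0,0,0,0,0,0],[0.42,0,0,0,0,0,0],[0.42,0,0,0,0,0,0],[0.42,0,0,0,0,0,0]]]'| egrep 'pos|force'
python3 -m pendant '[[[0.42,0,0,-15,0,0,0],[0.42,0,0,-40,0,0,0],[0.42,0,0,-80,0,0,0],[0.42,20,0,-115,0,0,0],[0.42,55,0,-130,0,0,0]]]'| egrep 'pos|force'
python3 -m pendant '[[[0.42,20,40,0,0,0,0],[0.8,20,80,0,0,0,0],[0.8,20,80,0,0,0,0],[0.8,20,80,0,0,0,0],[0.8,20,80,0,0,0,0]]]' >/dev/null
python3 - <<'E'
from h import *
ctrl.camera('wrist');ctrl.camera('wrist')
snap('wrist','w11.png');snap('top','t11.png');print(tool().round(4),delta([.5485,.2524,.42]))
E
python3 rk.py t11.png
```

```text
eef_pos: [0.5111, -0.0888, 0.2838]
wrist_force: [-7.0, -1.1, 9.0]
grasp_force: 60.4
eef_pos: [0.5115, -0.0886, 0.2834]
wrist_force: [0.7, -1.4, 0.2]
grasp_force: 0.0
eef_pos: [0.4584, -0.0864, 0.4188]
wrist_force: [-0.3, -0.5, 1.0]
grasp_force: 0.0
[[-9.985e-01  5.540e-02 -6.000e-04  4.409e-01]
 [ 5.540e-02  9.985e-01 -0.000e+00 -5.700e-03]
 [ 6.000e-04 -1.000e-04 -1.000e+00  4.133e-01]
 [ 0.000e+00  0.000e+00  0.000e+00  1.000e+00]] [-93.1 263.7  -6.8]
t11.png [185.1 203.   46.8  48.4  15.9]
```

The rack has been knocked aside (~6 px). Compute the new vial position.

```bash
python3 - <<'E'
from h import *
d=onz('top',(185.1,203),.042)-onz('top',(191.3,204.55),.042);print(d)
P=np.array([.5485,.2524,.42])+d;print(P,delta(P))
E
```

```text
[0.00576645 0.02251751 0.        ]
[0.55426645 0.27491751 0.42      ] [-97.6 286.5  -6.8]
```

```bash
python3 -m pendant '[[[0.8,-14,40,0,0,0,0],[0.8,-28,80,0,0,0,0],[0.8,-42,119,0,0,0,0],[0.8,-56,158,0,0,0,0],[0.8,-70,197,0,0,0,0]]]' >/dev/null
python3 -m pendant '[[[0.8,-13,38,0,0,0,0],[0.8,-27.5,76,0,0,0,0],[0.8,-27.5,89.5,0,0,0,0],[0.8,-27.5,89.5,0,0,0,0],[0.8,-27.5,89.5,0,0,0,0]]]'
python3 - <<'E'
from h import *
ctrl.camera('wrist');ctrl.camera('wrist')
snap('wrist','w12.png');print(tool()[:3,3]);print(find('wrist','vial0_mid'))
for z in [.012,.067,.086,.122]: print(z,proj('wrist',[.5543,.2749,z]).round(1))
E
```

```text
time_s: 38.12
eef_pos: [0.5533, 0.2751, 0.4126]
eef_rot: [-0.001, 0.027, 1.0, -0.001]
wrist_force: [1.1, -1.3, -0.4]
opening: 0.801
grasp_force: 0.0
[0.55318775 0.27382585 0.41349529]
[]
0.012 [250.9 156.8]
0.067 [250.9 169.5]
0.086 [251.  174.9]
0.122 [251.  187.1]
```

View pics/w12.png

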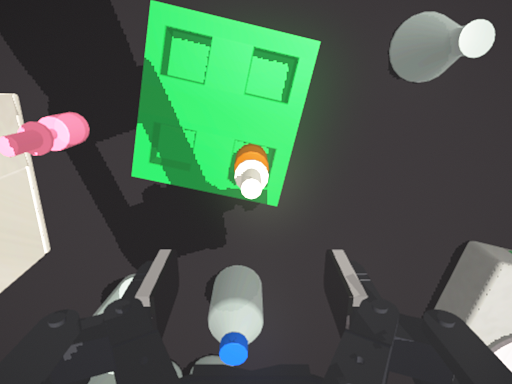

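Knob top at (250,187), exactly as predicted. Grip it.

```bash
python3 -m pendant '[[[0.8,-1,1,30,0,0,0],[0.8,-1,1,65,0,0,0],[0.8,-1,1,100,0,0,0],[0.8,-1,1,135,0,0,0],[0.8,-1,1,149,0,0,0]]]' >/dev/null
python3 -m pendant '[[[0.8,0,0,0,0,0,0],[0.8,0,0,0,0,0,0],[0,0,0,0,0,0,0],[0,0,0,0,0,0,0],[0,0,0,0,0,0,0]]]' | egrep pos
python3 -m pendant '[[[0,0,0,0,0,0,0],[0,0,0,0,0,0,0],[0,0,0,0,0,0,0],[0,0,0,0,0,0,0],[0,0,0,0,0,0,0]]]'
python3 -m pendant '[[[0,0,0,-10,0,0,0],[0,0,0,-30,0,0,0],[0,0,0,-65,0,0,0],[0,0,0,-100,0,0,0],[0,0,0,-130,0,0,0]]]'| egrep 'pos|force'
python3 - <<'E'
from h import *
print(delta([.4323,-.024,.297]))
E
```

```text
eef_pos: [0.5551, 0.2767, 0.2671]
time_s: 39.57
eef_pos: [0.5548, 0.2767, 0.2661]
eef_rot: [0.001, 0.027, 1.0, 0.0]
wrist_force: [-0.5, -0.2, 6.7]
opening: 0.193
grasp_force: 58.5
eef_pos: [0.5539, 0.2765, 0.3969]
wrist_force: [0.2, -0.0, -0.3]
grasp_force: 58.7
[ 105.4 -306.6   99.9]
```

```bash
python3 -m pendant '[[[0,17,-35,0,0,0,0],[0,34,-70,0,0,0,0],[0,51,-105,0,0,0,0],[0,68,-140,0,0,0,0],[0,85,-175,0,0,0,0]]]' >/dev/null
python3 -m pendant '[[[0,15,-35,0,0,0,0],[0,20.5,-70,0,0,0,0],[0,20.5,-105,0,0,0,0],[0,20.5,-132,10,0,0,0],[0,20.5,-132,45,0,0,0]]]' >/dev/null
python3 -m pendant '[[[0,0,0,30,0,0,0],[0,0,0,52,0,0,0],[0,0,0,52,0,0,0],[0,0,0,52,0,0,0]]]' | egrep 'pos|force'
python3 fit.py w13.png .5172 -.0291 .2985
```

```text
eef_pos: [0.4318, -0.0243, 0.2972]
wrist_force: [0.1, -0.3, -0.7]
grasp_force: 58.9
rows 179 185 223 cols 220 279
g,x,y [100.1   2.3   0.3] [-4.56 11.34 -6.72 -1.18  1.18]
[ 0.4332 -0.0245  0.2995] [-84.1  -0.1   1.3]
```

```bash
python3 -m pendant '[[[0,-10,0,1,0,0,0],[0,-20,0,1,0,0,0],[0,-30,0,1,0,0,0],[0,-40,0,1,0,0,0],[0,-40,0,1,0,0,0]]]' | egrep 'pos|wrist'
python3 -m pendant '[[[0,-10,0,0,0,0,0],[0,-20,0,0,0,0,0],[0,-30,0,0,0,0,0],[0,-38,0,0,0,0,0],[0,-38,0,0,0,0,0]]]'| egrep 'pos|wrist'
for i in 1 2 3 4 5; do python3 -m pendant '[[[0,-1,0,0,0,0,0],[0,-2,0,0,0,0,0],[0,-2,0,0,0,0,0],[0,-2,0,0,0,0,0]]]'| egrep 'pos|wrist'; done
```

```text
eef_pos: [0.4744, -0.0269, 0.2976]
wrist_force: [-0.3, -0.2, -0.8]
eef_pos: [0.5118, -0.0289, 0.2968]
wrist_force: [-0.5, 0.3, 0.1]
eef_pos: [0.5119, -0.0287, 0.2965]
wrist_force: [0.4, 0.4, -1.3]
eef_pos: [0.5142, -0.0289, 0.2967]
wrist_force: [-0.5, 0.5, -1.2]
eef_pos: [0.5162, -0.029, 0.2966]
wrist_force: [-0.7, 0.3, -0.6]
eef_pos: [0.5179, -0.029, 0.2964]
wrist_force: [-3.0, -0.0, 2.0]
eef_pos: [0.5191, -0.029, 0.2961]
wrist_force: [-7.7, -0.2, 3.2]
```

```bash
python3 -m pendant '[[[0,2,0,0,0,0,0],[0,2,0,6,0,0,0],[0,2,0,11,0,0,0],[0,2,0,12.5,0,0,0],[0,2,0,12.5,0,0,0]]]'| egrep 'pos|force'
python3 -m pendant '[[[0.42,0,0,0,0,0,0],[0.42,0,0,0,0,0,0],[0.42,0,0,0,0,0,0],[0.42,0,0,0,0,0,0]]]'| egrep 'pos|force'
python3 -m pendant '[[[0.42,0,0,-15,0,0,0],[0.42,0,0,-40,0,0,0],[0.42,0,0,-80,0,0,0],[0.42,20,0,-115,0,0,0],[0.42,55,0,-150,0,0,0]]]'| egrep 'pos|force'
python3 -m pendant '[[[0.42,40,0,-40,0,0,0],[0.42,60,-20,-60,0,0,0],[0.42,60,-60,-60,0,0,0],[0.42,60,-85,-60,0,0,0],[0.42,60,-85,-60,0,0,0]]]' >/dev/null
python3 - <<'E'
from h import *
ctrl.camera('wrist');ctrl.camera('wrist')
snap('wrist','w14.png');print(tool().round(4))
for s in [.002,-.058,-.118,-.178]:
    th=-.06;x=.518;print([proj('wrist',[x*np.cos(th)-s*np.sin(th),x*np.sin(th)+s*np.cos(th),z]).round(0) for z in (.105,.141)])
E
```

```text
eef_pos: [0.518, -0.0294, 0.2846]
wrist_force: [-8.2, -1.8, 8.6]
grasp_force: 60.5
eef_pos: [0.5185, -0.0291, 0.2841]
wrist_force: [0.9, 0.3, 1.3]
grasp_force: 0.0
eef_pos: [0.4697, -0.0267, 0.4313]
wrist_force: [-0.4, -1.1, 1.5]
grasp_force: 0.0
[[-9.985e-01  5.480e-02  1.000e-04  4.043e-01]
 [ 5.480e-02  9.985e-01  6.000e-04 -1.080e-01]
 [-0.000e+00  6.000e-04 -1.000e+00  4.884e-01]
 [ 0.000e+00  0.000e+00  0.000e+00  1.000e+00]]
[array([321., 249.]), array([328., 265.])]
[array([271., 248.]), array([273., 265.])]
[array([220., 248.]), array([217., 264.])]
[array([170., 248.]), array([162., 264.])]
```

View pics/w14.png

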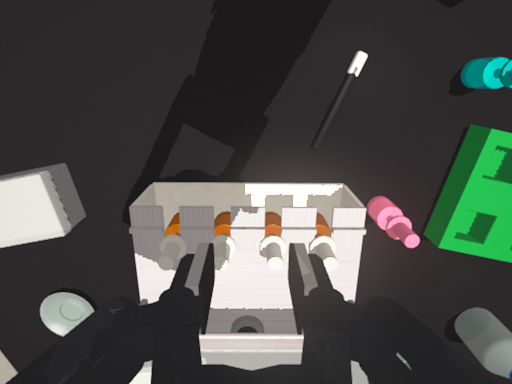

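All four vials hang behind the ridge, at rows ~243 as predicted. Now turn the gripper and go above the open flap's bar.

```bash
python3 -m pendant '[[[0.5,0,0,-25,0,0,0.12],[0.5,0,0,-50,0,0,0.24],[0.5,0,0,-50,0,0,0.36],[0.5,0,0,-50,0,0,0.48],[0.5,0,0,-50,0,0,0.6]]]' >/dev/null
python3 -m pendant '[[[0.5,0,0,0,0,0,0.12],[0.5,0,0,0,0,0,0.24],[0.5,0,0,0,0,0,0.36],[0.5,0,0,0,0,0,0.48],[0.5,0,0,0,0,0,0.6]]]' >/dev/null
python3 -m pendant '[[[0.5,0,0,0,0,0,0.12],[0.5,0,0,0,0,0,0.24],[0.5,0,0,0,0,0,0.37],[0.5,0,0,0,0,0,0.37],[0.5,0,0,0,0,0,0.37]]]' >/dev/null
python3 -m pendant '[[[0.5,0,40,0,0,0,0],[0.5,0,80,0,0,0,0],[0.5,0,120,0,0,0,0],[0.5,0,120,0,0,0,0],[0.5,0,120,0,0,0,0]]]'
python3 - <<'E'
from h import *
ctrl.camera('wrist');ctrl.camera('wrist')
snap('wrist','w15.png');print(tool().round(4),delta([.666,-.1265,.4555]))
print(find('wrist','flap_bar'))
print(proj('wrist',[.6632,-.1265,.3005]),find('top','flap_bar'))
im=ctrl.camera('top');cv2.imwrite('pics/t15.png',im[:,:,::-1]);print(proj('top',[.6632,-.1265,.3005]),find('top','flap_bar'))
E
```

```text
time_s: 47.2
eef_pos: [0.5259, -0.1141, 0.5359]
eef_rot: [-0.002, 0.724, 0.69, -0.001]
wrist_force: [-0.6, 0.2, -0.9]
opening: 0.503
grasp_force: 0.0
[[ 5.100e-02  9.987e-01  1.000e-04  5.235e-01]
 [ 9.987e-01 -5.100e-02 -1.000e-04 -1.140e-01]
 [-1.000e-04  1.000e-04 -1.000e+00  5.389e-01]
 [ 0.000e+00  0.000e+00  0.000e+00  1.000e+00]] [ -5.2 142.9  83.4]
[(0.93, 386.6, 163.1), (0.22, 341.9, 151.4)]
[459.36934298 217.50847637] [(0.97, 293.2, 154.0)]
[294.01906693 138.54675931] [(0.7, 265.8, 154.3)]
```

Bar in the earlier top view (≈(294.7,139)) matches the prediction (294,138.5). Descend and grip.

```bash
python3 -m pendant '[[[0.5,-5,36,0,0,0,0],[0.5,-5,72,0,0,0,0],[0.5,-5,108,0,0,0,0],[0.5,-5,141,0,0,0,0],[0.5,-5,141,0,0,0,0]]]' | egrep 'pos|force'
python3 -m pendant '[[[0.5,0,0,20,0,0,0],[0.5,0,0,40,0,0,0],[0.5,0,0,60,0,0,0],[0.5,0,0,80,0,0,0],[0.5,0,0,82,0,0,0]]]' | egrep 'pos|force'
python3 -m pendant '[[[0,0,0,0,0,0,0],[0,0,0,0,0,0,0],[0,0,0,0,0,0,0],[0,0,0,0,0,0,0],[0,0,0,0,0,0,0]]]'
python3 -m pendant '[[[0,0,0,0,0,0,0],[0,0,0,0,0,0,0],[0,0,0,0,0,0,0],[0,0,0,0,0,0,0],[0,0,0,0,0,0,0]]]'
```

```text
eef_pos: [0.6683, -0.1276, 0.5352]
wrist_force: [0.6, -1.3, -1.1]
grasp_force: 0.0
eef_pos: [0.6632, -0.1267, 0.4527]
wrist_force: [-0.5, 0.1, -1.8]
grasp_force: 0.0
time_s: 48.8
eef_pos: [0.665, -0.127, 0.459]
eef_rot: [0.002, 0.726, 0.688, 0.001]
wrist_force: [1.5, -0.7, 4.7]
opening: 0.117
grasp_force: 58.7
time_s: 49.22
eef_pos: [0.6651, -0.127, 0.4588]
eef_rot: [0.002, 0.726, 0.688, 0.001]
wrist_force: [2.3, -0.7, 5.2]
opening: 0.118
grasp_force: 58.9
```

```bash
python3 -m pendant '[[[0,0,-14.9,-5.9,0,0,0],[0,0,-30.2,-10.3,0,0,0],[0,0,-46,-13.2,0,0,0],[0,0,-61.9,-14.4,0,0,0],[0,0,-77.9,-14.1,0,0,0]]]' | egrep 'pos|force'
python3 -m pendant '[[[0,0,-15.9,1.9,0,0,0],[0,0,-31.5,5.4,0,0,0],[0,0,-46.7,10.5,0,0,0],[0,0,-61.3,17,0,0,0],[0,0,-75.1,25,0,0,0]]]' | egrep 'pos|force'
python3 -m pendant '[[[0,0,-13.1,9.3,0,0,0],[0,0,-25.1,19.8,0,0,0],[0,0,-36,31.5,0,0,0],[0,0,-45.7,44.3,0,0,0],[0,0,-54,57.9,0,0,0]]]' | egrep 'pos|force'
python3 -m pendant '[[[0,0,-4,8,0,0,0],[0,0,-7,14.4,0,0,0],[0,0,-10,22,0,0,0],[0,0,-12.5,29.4,0,0,0],[0,0,-14.5,37,0,0,0]]]' | egrep 'pos|force'
python3 -m pendant '[[[0,0,-2,8,0,0,0],[0,0,-3,16,0,0,0],[0,0,-4.3,24,0,0,0],[0,0,-5,32,0,0,0],[0,0,-5,36,0,0,0]]]'
```

```text
eef_pos: [0.587, -0.1223, 0.474]
wrist_force: [2.6, 1.1, 6.8]
grasp_force: 61.5
eef_pos: [0.5115, -0.1181, 0.447]
wrist_force: [0.9, 3.1, 1.3]
grasp_force: 64.5
eef_pos: [0.4577, -0.115, 0.3878]
wrist_force: [6.0, 4.8, -2.5]
grasp_force: 66.7
eef_pos: [0.4434, -0.1144, 0.3506]
wrist_force: [0.4, 6.8, 1.0]
grasp_force: 67.2
time_s: 51.3
eef_pos: [0.4385, -0.1141, 0.3141]
eef_rot: [-0.001, 0.726, 0.688, 0.001]
wrist_force: [-0.2, 7.1, 2.0]
opening: 0.113
grasp_force: 69.2
```

```bash
for i in 1 2 3; do python3 -m pendant '[[[0,0,0,1,0,0,0],[0,0,0,2,0,0,0],[0,0,0,2,0,0,0],[0,0,0,2,0,0,0]]]' | egrep 'pos|wrist'; done
```

```text
eef_pos: [0.4385, -0.1141, 0.3127]
wrist_force: [-0.2, 7.0, 2.0]
eef_pos: [0.4384, -0.114, 0.3104]
wrist_force: [0.9, 6.0, -1.9]
eef_pos: [0.4384, -0.114, 0.3084]
wrist_force: [1.0, 5.8, -0.6]
```

```bash
for i in 1 2 3; do python3 -m pendant '[[[0,0,0,1,0,0,0],[0,0,0,2,0,0,0],[0,0,0,2,0,0,0],[0,0,0,2,0,0,0]]]' | egrep 'pos|wrist'; done
```

```text
eef_pos: [0.4384, -0.114, 0.3066]
wrist_force: [1.2, 6.2, 0.4]
eef_pos: [0.4385, -0.114, 0.3047]
wrist_force: [0.4, 6.5, 0.7]
eef_pos: [0.4385, -0.114, 0.3028]
wrist_force: [-0.3, 6.4, 2.3]
```

```bash
for i in 1 2 3 4; do python3 -m pendant '[[[0,0,0,1,0,0,0],[0,0,0,2,0,0,0],[0,0,0,2,0,0,0],[0,0,0,2,0,0,0]]]' | egrep 'pos|wrist'; done
python3 - <<'E'
from h import *
snap('wrist','w16.png');snap('scene','s16.png');print(find('wrist','flap_bar'),find('scene','flap_bar'),proj('scene',[.438,-.114,.155]))
E
```

```text
eef_pos: [0.4386, -0.114, 0.301]
wrist_force: [0.1, 7.5, 2.6]
eef_pos: [0.4387, -0.1141, 0.2991]
wrist_force: [-1.3, 8.0, 3.6]
eef_pos: [0.4387, -0.114, 0.2973]
wrist_force: [-0.9, 8.4, 4.9]
eef_pos: [0.4388, -0.1141, 0.2955]
wrist_force: [-0.4, 7.9, 6.5]
[(0.67, 422.1, 188.6), (0.55, 399.7, 177.8)] [(0.92, 245.2, 151.1), (0.2, 353.5, 294.3), (0.19, 305.9, 246.3)] [270.11565328 143.89075036]
```

Force stays small; before releasing, check by image whether the flap is really level, comparing bar/flap edges in both cameras with the initial pictures.

```bash
cat > cmp.py <<'E'
from h import *
import sys
th=-.06;Rw=np.array([[np.cos(th),-np.sin(th)],[np.sin(th),np.cos(th)]])
def W(xw,yw,z):
    p=Rw@np.array([.518+xw,-.087+yw]);return [p[0],p[1],z]
def flap(q,rr,yw): return W(85-0-0 if 0 else .085-rr*np.cos(q),yw,.155+rr*np.sin(q))
for cam_,f0,f1 in [('scene','scene0.png',sys.argv[1]),('top','top0.png',sys.argv[2])]:
    a=cv2.cvtColor(cv2.imread('pics/'+f0),cv2.COLOR_BGR2GRAY);b=cv2.cvtColor(cv2.imread('pics/'+f1),cv2.COLOR_BGR2GRAY)
    for rr,yw in [(.12,.1),(.12,-.1),(.16,.045),(.16,-.045)]:
        p0=proj(cam_,flap(0,rr,yw));p1=proj(cam_,flap(.1,rr,yw))
        u,v=p0.round().astype(int)
        t=a[v-6:v+7,u-6:u+7];s=b[v-13:v+14,u-13:u+14]
        r=cv2.matchTemplate(s,t,cv2.TM_CCOEFF_NORMED);_,mx,_,loc=cv2.minMaxLoc(r)
        print(cam_,rr,yw,(u,v),'shift per .1rad',(p1-p0).round(1),'found',loc[0]-7,loc[1]-7,round(mx,2),'at0',round(float(r[7,7]),2))
E
python3 - <<'E'
from h import *
snap('top','t16.png')
E
python3 cmp.py s16.png t16.png
```

```text
scene 0.12 0.1 (np.int64(272), np.int64(167)) shift per .1rad [-0.  -2.2] found 0 1 0.98 at0 0.95
scene 0.12 -0.1 (np.int64(249), np.int64(129)) shift per .1rad [-0.2 -2.3] found -1 2 0.99 at0 0.88
scene 0.16 0.045 (np.int64(276), np.int64(152)) shift per .1rad [-0. -3.] found 0 2 0.95 at0 0.79
scene 0.16 -0.045 (np.int64(265), np.int64(136)) shift per .1rad [-0.1 -3.1] found -4 -2 0.5 at0 0.29
top 0.12 0.1 (np.int64(258), np.int64(203)) shift per .1rad [ 0.1 -0.7] found 0 0 0.84 at0 0.84
top 0.12 -0.1 (np.int64(317), np.int64(206)) shift per .1rad [ 0.6 -0.6] found -3 0 0.75 at0 0.04
top 0.16 0.045 (np.int64(274), np.int64(216)) shift per .1rad [ 0.3 -0.8] found 7 4 0.72 at0 0.67
top 0.16 -0.045 (np.int64(300), np.int64(217)) shift per .1rad [ 0.6 -0.7] found -7 5 0.82 at0 0.65
```

The flap edges lie 1–2 px below their original place: fully shut and pressed against its stop. Ease off and release.

```bash
python3 -m pendant '[[[0,0,0,-2,0,0,0],[0,0,0,-4,0,0,0],[0,0,0,-4,0,0,0],[0,0,0,-4,0,0,0]]]' | egrep 'pos|wrist'
python3 -m pendant '[[[0.35,0,0,-4,0,0,0],[0.35,0,0,-4,0,0,0],[0.35,0,0,-4,0,0,0],[0.35,0,0,-4,0,0,0],[0.35,0,0,-4,0,0,0]]]' | egrep 'pos|wrist|open'
python3 -m pendant '[[[0.35,0,0,-20,0,0,0],[0.35,0,0,-50,0,0,0],[0.35,0,0,-85,0,0,0],[0.35,0,0,-120,0,0,0],[0.35,0,0,-160,0,0,0]]]' | egrep 'pos|wrist'
python3 - <<'E'
from h import *
snap('scene','s17.png');snap('top','t17.png')
p=np.array([.518+.122,-.087]);th=-.06;c,s=np.cos(th),np.sin(th)
P=[c*p[0]-s*p[1],s*p[0]+c*p[1],.106];print(P)
S=onz('top',(288.9,162.3),.106);print(S);print(find('wrist','start_top'),find('top','start_top'))
print(delta([*P[:2],.106+.173+.1]))
E
python3 cmp.py s17.png t17.png
```

```text
eef_pos: [0.4386, -0.114, 0.2993]
wrist_force: [-1.1, 7.7, 4.3]
eef_pos: [0.4385, -0.1151, 0.3027]
wrist_force: [-0.5, 0.3, -0.8]
opening: 0.348
eef_pos: [0.4379, -0.1147, 0.4633]
wrist_force: [0.5, -0.2, -0.0]
[np.float64(0.6336314769948189), np.float64(-0.1252204111212073), 0.106]
[ 0.6349882 -0.1286529  0.106    ]
[] [(0.61, 286.6, 162.8)]
[  0.3 195.   85.4]
scene 0.12 0.1 (np.int64(272), np.int64(167)) shift per .1rad [-0.  -2.2] found 0 0 1.0 at0 1.0
scene 0.12 -0.1 (np.int64(249), np.int64(129)) shift per .1rad [-0.2 -2.3] found -1 0 0.99 at0 0.96
scene 0.16 0.045 (np.int64(276), np.int64(152)) shift per .1rad [-0. -3.] found 0 0 0.99 at0 0.99
scene 0.16 -0.045 (np.int64(265), np.int64(136)) shift per .1rad [-0.1 -3.1] found 0 0 0.93 at0 0.93
top 0.12 0.1 (np.int64(258), np.int64(203)) shift per .1rad [ 0.1 -0.7] found 0 0 0.84 at0 0.84
top 0.12 -0.1 (np.int64(317), np.int64(206)) shift per .1rad [ 0.6 -0.6] found 7 -7 0.55 at0 -0.15
top 0.16 0.045 (np.int64(274), np.int64(216)) shift per .1rad [ 0.3 -0.8] found 1 0 0.83 at0 0.81
top 0.16 -0.045 (np.int64(300), np.int64(217)) shift per .1rad [ 0.6 -0.7] found 3 -1 0.81 at0 0.55
```

Flap shut exactly as at the start. Now the button.

```bash
python3 -m pendant '[[[0,-1,40,0,0,0,0],[0,-1,80,0,0,0,0],[0,-1,120,0,0,0,0],[0,-1,160,0,0,0,0],[0,-1,196,0,0,0,0]]]' >/dev/null
python3 -m pendant '[[[0,0,0,0,0,0,0],[0,0,0,35,0,0,0],[0,0,0,70,0,0,0],[0,0,0,105,0,0,0],[0,0,0,135,0,0,0]]]' 
python3 -m pendant '[[[0,0,0,10,0,0,0],[0,0,0,20,0,0,0],[0,0,0,28,0,0,0],[0,0,0,28,0,0,0],[0,0,0,28,0,0,0]]]' | egrep 'pos|wrist'
python3 - <<'E'
from h import *
print(delta([.6345,-.127,.281]))
E
```

```text
time_s: 57.08
eef_pos: [0.6327, -0.1258, 0.3228]
eef_rot: [-0.002, 0.726, 0.688, -0.001]
wrist_force: [0.2, -0.3, 0.8]
opening: -0.005
grasp_force: 0.0
eef_pos: [0.6346, -0.1264, 0.301]
wrist_force: [-0.2, -0.4, 0.3]
[-0.5 -0.1 20. ]
```

```bash
for i in 1 2 3 4 5 6; do python3 -m pendant '[[[0,0,0,1.5,0,0,0],[0,0,0,3,0,0,0],[0,0,0,3,0,0,0],[0,0,0,3,0,0,0]]]' | egrep 'pos|wrist'; done
```

```text
eef_pos: [0.6343, -0.1263, 0.2974]
wrist_force: [-0.3, 1.0, 0.0]
eef_pos: [0.6344, -0.1263, 0.2941]
wrist_force: [0.6, 0.6, 1.9]
eef_pos: [0.6344, -0.1263, 0.2911]
wrist_force: [1.4, -0.2, 3.8]
eef_pos: [0.6344, -0.1263, 0.2893]
wrist_force: [-3.2, 0.4, 12.1]
eef_pos: [0.6345, -0.1263, 0.2891]
wrist_force: [-10.7, 3.2, 27.4]
eef_pos: [0.6346, -0.1262, 0.2888]
wrist_force: [-18.2, 5.6, 42.7]
```

Button bottomed out (6 mm travel, force well above 5 N). Retract, check, hand in.

```bash
python3 -m pendant '[[[0,0,0,-10,0,0,0],[0,0,0,-25,0,0,0],[0,0,0,-60,0,0,0],[0,0,0,-100,0,0,0],[0,0,0,-140,0,0,0]]]' | egrep 'pos|wrist'
python3 -m pendant '[[[0,0,-40,-20,0,0,0],[0,0,-80,-20,0,0,0],[0,0,-80,-20,0,0,0],[0,0,-80,-20,0,0,0],[0,0,-80,-20,0,0,0]]]' | egrep 'pos|wrist|time'
python3 - <<'E'
from h import *
snap('scene','s18.png');snap('top','t18.png')
import subprocess;print(subprocess.run(['python3','cmp.py','s18.png','t18.png'],capture_output=True,text=True).stdout)
print(ctrl.hand_in())
E
```

```text
eef_pos: [0.6335, -0.126, 0.4212]
wrist_force: [1.3, -0.3, -0.1]
time_s: 60.33
eef_pos: [0.5542, -0.1221, 0.4415]
wrist_force: [-0.2, 0.2, 0.3]
scene 0.12 0.1 (np.int64(272), np.int64(167)) shift per .1rad [-0.  -2.2] found 0 0 1.0 at0 1.0
scene 0.12 -0.1 (np.int64(249), np.int64(129)) shift per .1rad [-0.2 -2.3] found 0 1 0.97 at0 0.96
scene 0.16 0.045 (np.int64(276), np.int64(152)) shift per .1rad [-0. -3.] found 0 0 0.94 at0 0.94
scene 0.16 -0.045 (np.int64(265), np.int64(136)) shift per .1rad [-0.1 -3.1] found 0 0 0.99 at0 0.99
top 0.12 0.1 (np.int64(258), np.int64(203)) shift per .1rad [ 0.1 -0.7] found 2 -4 0.36 at0 0.19
top 0.12 -0.1 (np.int64(317), np.int64(206)) shift per .1rad [ 0.6 -0.6] found 7 3 0.46 at0 -0.59
top 0.16 0.045 (np.int64(274), np.int64(216)) shift per .1rad [ 0.3 -0.8] found 0 7 0.1 at0 -0.19
top 0.16 -0.045 (np.int64(300), np.int64(217)) shift per .1rad [ 0.6 -0.7] found 6 0 0.73 at0 0.17

this script no longer has the robotException ignored in: <_io.TextIOWrapper mode='rw' encoding='UTF-8'>
Traceback (most recent call last):
BrokenPipeError: [Errno 32] Broken pipe
```

```bash
python3 -c "
from bench import ctrl
print(ctrl.hand_in())"
```

```text
the job is handed in; nothing more can be done
None
```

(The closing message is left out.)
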